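# Flip the clay coaster onto the drying board with a spatula

## Task

Pull the spatula out from under the white desk riser, lay it flat on the table clear of the riser and let go, then take it again by the front of its handle, near the blade. With the spatula, flip the clay coaster over onto the wooden drying board so that it lies flat there with its foot up, never touching the coaster with the gripper; then lay the spatula flat on the table, touching neither the board nor the coaster. Leave the bowl, tape roll and stapler where they are.

Things in the scene. Friction and masses are not known exactly. Their poses are not given: they have to be found in the camera images.
- spatula: Cranked spatula, 197 mm long, 0.13 kg, flat on the table; at the start only the last 55 to 75 mm of its handle sticks out of the riser's front. Origin on its underside (table level) below the hold point; +x from handle to blade tip, z up. Steel blade 3 mm thick, 64 mm wide, underside at z = 0, x 40 to 112 mm, joined by two thin rods to the handle. Balance point at about x = 15 mm.
- spatula_tip (a point): Middle of the spatula blade's front edge: x = 112 mm, z = 1.5 mm in the spatula's frame.
- spatula_hold (a point): Where to hold the spatula for flipping: centre of the front part of its handle, x = 0, z = 34 mm in the spatula's frame. The handle is a wooden bar 18 mm wide (y), 16 mm high, x from -85 to 25 mm, z from 26 to 42 mm, so fingers pinch its sides from above.
- spatula_end (a point): Centre of the rear part of the handle, x = -60 mm, z = 34 mm in the spatula's frame: free to grip from above while the spatula is under the riser. A foot 14 mm wide below the handle's end (x from -83 to -73 mm) reaches down to the table, so the spatula stands level.
- riser: White desk riser (low bridge), fixed: top 180 mm (x) by 280 mm (y), underside 60 mm and top face 72 mm above the table, on two side walls 12 mm thick at y = +-134 mm that run along x. Open at front (-x) and back. Origin on the table under its centre; front edge at x = -90 mm. At the start the spatula's blade points along its +x, within 0.1 rad.
- coaster: Clay coaster, 0.08 to 0.15 kg: disc 96 mm across, 8 mm thick, with a round foot 52 mm across and 8 mm high under its middle (16 mm in all). It starts foot down on the table, so its rim overhangs the foot by 22 mm all round, 8 mm above the table. Origin at the centre of the foot's flat face; z points from the foot through the disc (up at the start, down when flipped).
- board: Wooden drying board, fixed, 160 mm (x) by 200 mm (y) by 12 mm high. Origin on the table under its centre, z up. Its straight front edge at x = -80 mm faces the coaster, which lies 4 to 30 mm in front of it, up to 30 mm off the middle. The edge stops the coaster when it is pushed along +x; lifted at the near rim it tips up about that edge and over onto the board.
- bowl: White ceramic bowl, 130 mm wide and 60 mm high, loose. Origin at the centre of its underside. Bystander.
- tape: Clear tape roll lying flat, 84 mm outside diameter, 24 mm high, loose. Origin at the centre of its underside. Bystander.
- stapler: Green plastic stapler, 130 mm long (x), 34 mm wide, 47 mm high, loose. Origin at the centre of its underside. Bystander.
- caddy: Plastic turntable of markers, 160 mm wide and 152 mm high, fixed base, tray spins freely. Origin at the centre of its underside. An obstacle only.

How it is judged:
By the outcome, as a careful person would: the job done as asked, in the order asked, and still so for the second after the job is handed in, with the robot touching nothing.
It also fails if it takes over 59 s, if anything falls off the work surface, if the arm or the gripper's body presses on something with over 40 N, if the wrist force passes 120 N, or if a joint passes its speed limit or range.

## Robot

A 6-joint arm with a two-finger parallel gripper is mounted at the origin on the work surface. World frame = base frame: x ahead of the robot, y to its left, z up, the work surface at z = 0. Lengths are in mm, angles in degrees, forces in N, time in s.
With the tool pointing down it reaches from about 300 to 850 mm from the base axis. Payload 4.2 kg.
Tool frame: the origin (TCP) lies midway between the tips of the shut fingers; the grasp point (between the pads) lies env.grip_depth behind it (env.grip_depth is the distance from the TCP to the grasp point, in mm); z points along the fingers, y is the direction in which the jaws open and shut (so a half turn about z gives the same grasp; the last joint's range is limited). The gripper opens to 91 mm and grips with 3 to 60 N. Pads are 32 mm wide; open, the fingers measure 118 mm over their backs; the gripper's body (76 mm by 178 mm) begins 60 mm behind the grasp point.
Start: joints at [-67.552, 18.312, 89.639, -0, 72.044, -1.146], TCP at [230.154, -526.946, 213.976] pointing down, gripper open.
Joint ranges: [-177.97, 177.97], [-48.28, 115.42], [12.27, 149.76], [-77.06, 257.06], [2.81, 150.46], [-146.56, 146.56]. Speed limits (degrees/s): [147.25, 147.25, 180, 180, 180, 180].

## Interface

Orientations are given as [roll, pitch, yaw] about the fixed x, y, z axes, in that order (R = Rz(yaw) Ry(pitch) Rx(roll)).
In Python, from workcell import env, cams, spotter gives the robot as it stands.
- The arm moves only by the tool apply_moves, never from a script. Its argument "plan" is a list of rows, each an object with "jaw": the closure, from 0 (fully open) to 1 (shut); "delta_pos": the shift along the tool's x, y, z in mm, a list of three; "spin": the turn about the tool's z in rad. In form: [{"jaw": jaw, "delta_pos": [dx, dy, dz], "spin": spin}, ...]. A call has exactly 8 rows; each row is the pose to reach, as a shift and turn from the pose measured when the call began, along the tool's axes at that moment; what a row does not reach only later rows make up. A row lasts 1/8 s, in which the tool goes at most 62.5 mm and 10.7 degrees, less where a joint would pass 70% of its speed; a pose out of reach is approached as far as the arm can. A call with a gripper value outside its range is refused whole. The fingers move at their own pace and stop on an object; "squeeze" is the grip in N (left out, the last holds). Time passes only in rows, so rows that repeat a pose let the fingers close, or fill a call up. It gives the time, the measured TCP pose, the force and the opening at its end, in the units of the state.
- env.state(): the state, without advancing time (a new reading comes with each control period).
- cams.grab_frame(name): name is "scene" or "top"; returns the picture (384x512x3 uint8, red, green, blue); there is no depth.
- cams.calibration(name): a dict with "camera_matrix" (3x3 intrinsics, pixels), "k1" (the pictures are not rectified: a ray, as slopes to the right and down, at radius r is drawn at 1 + k1 r^2 times it, then the intrinsics apply), "rvec" (rotation vector, rad) and "tvec" (3), from world to camera coordinates, as OpenCV has them. Camera axes: x right, y down, z forward; pixel columns grow to the right and rows downward; lengths in mm; the calibration is good to about 2 mm. A picture is of the moment at which its call begins. calibration takes no time and is no camera call.
- env.job_done(): hands the job in, once; it reports no verdict.
Trained networks look in the newest picture that a camera, given by its name, has taken for a name from the list of things; names that differ only in an ending like _2 or _b are one class to them, and where a whole thing is asked for, a point or a joint stands for the part that bears it (a point fixed in the world has none). Each returns a list of dicts, best first, with "confidence" (0 to 1); they miss things now and then, are a little off and sometimes report something else, mostly with a low value. They report only what shows in the picture. A call takes as long as a camera call.
- spotter.masks_of(camera, target): "region" (384x512 bool, what is visible of it) and "extent" ([left, top, right, bottom] in pixels, round what is visible of it).
The state is a dict: "time_s": time; "qpos": joint angles; "qvel": joint speeds; "effort": joint torques, N m; "ee_pos": TCP position; "ee_rot": TCP orientation; "force": force on the tool from outside, world axes, zero at the start; "torque": the same for the moment, N m; "gripper_width": finger opening in mm.
Only numpy, scipy, OpenCV 4.12 (cv2) and the standard library are available. Lean on these libraries where they do the work, as an engineer would, in place of code of your own. Each camera call takes 0.05 s, during which the arm holds its last target.

## Working session

There is one attempt and no reset: what is moved stays moved. The work goes in short steps, Python scripts to look and compute and a tool call to move; the robot and the scene stay as the last step left them, time stands still between calls to the robot, and variables do not carry over. Pictures are saved under pics/ and viewed, and the job is handed in when it is done.

Besides the shell and the picture viewer there is one more tool, called after "Call:" by a JSON object that holds its "api" and its "payload". apply_moves: Moves the arm, as the interface text tells. Its arguments: {"type":"object","properties":{"plan":{"type":"array"},"squeeze":{"type":"number"}},"required":["plan"]}

I'll start by looking at the state and both camera pictures.

```bash
ls && mkdir -p pics
python3 - <<'E'
from workcell import env, cams, spotter
import cv2, numpy as np
print(env.state()); print(env.grip_depth)
for n in ("scene","top"):
    im=cams.grab_frame(n); cv2.imwrite(f"pics/{n}0.png",cv2.resize(im[:,:,::-1],(768,576)))
    c=cams.calibration(n); print(n,c)
    R=cv2.Rodrigues(np.array(c["rvec"],float))[0]; print("cam pos",-R.T@np.array(c["tvec"]).ravel())
E
```

```text
pics
{'time_s': 0.0, 'qpos': array([-6.75515859e+01,  1.83507746e+01,  8.97061504e+01,  1.26598712e-04,
        7.20442089e+01, -1.14637958e+00]), 'qvel': array([-7.11068838e-02,  2.07454247e-06, -4.16745397e-02, -3.72128428e-02,
        1.00292927e-03,  5.64578982e-02]), 'effort': array([-2.53578459e-03, -4.12461805e+01, -2.31978071e+01,  7.25922128e-02,
        4.58117772e-02, -1.54101836e-04]), 'ee_pos': array([ 229.9560816 , -526.46165501,  213.13070586]), 'ee_rot': array([-1.79898889e+02, -2.14370145e-03,  2.35947527e+01]), 'force': array([-0.09460037,  0.09038161,  0.16215667]), 'torque': array([ 0.02668256,  0.01815477, -0.01267689]), 'gripper_width': 91.17699655588466}
18.8
scene {'camera_matrix': array([[450.90726797,   0.        , 255.76711484],
       [  0.        , 450.90726797, 190.25969503],
       [  0.        ,   0.        ,   1.        ]]), 'k1': 0.0014443296040574389, 'rvec': array([ 2.28563645,  0.82562806, -0.32665185]), 'tvec': array([-419.90401701, -199.02333354, 1539.07577035])}
cam pos [1084.41696863 -634.92131494 1002.79542263]
top {'camera_matrix': array([[390.74672032,   0.        , 259.40589838],
       [  0.        , 390.74672032, 189.96830344],
       [  0.        ,   0.        ,   1.        ]]), 'k1': -0.1075449416290596, 'rvec': array([ 2.1999517 , -2.17127502,  0.09249473]), 'tvec': array([   9.88141068,  547.67927656, 1313.60734666])}
cam pos [ 444.63080152   26.37800358 1351.74781107]
```

View pics/scene0.png

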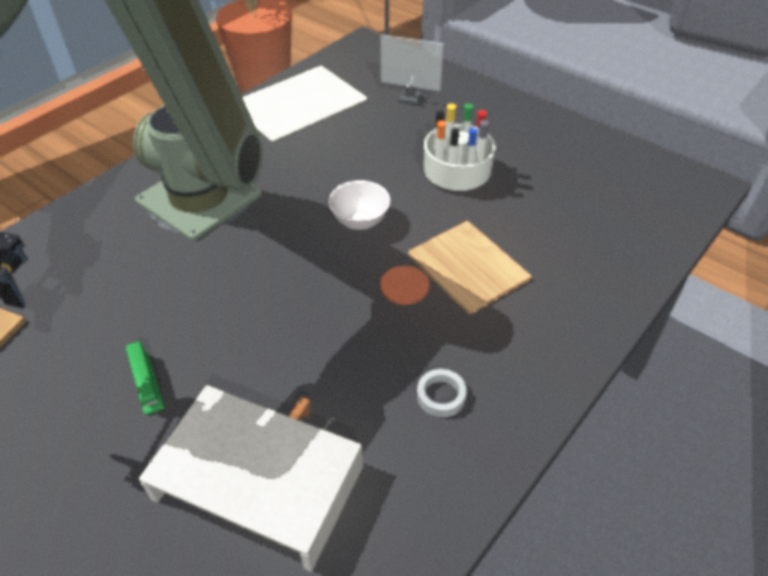

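View pics/top0.png

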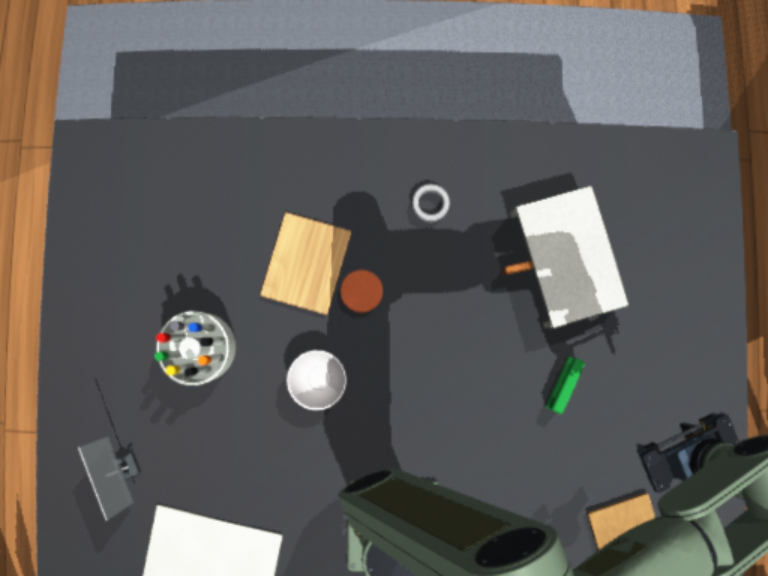

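The top view has +x up and +y left. The riser is on the right with the orange handle sticking out to its left at about (518,268). The coaster is at about (362,291), in front of the board at (305,263). The spatula has to turn about 180° before the flip. Next I get the masks.

```bash
cat > h.py <<'E'
import numpy as np, cv2
from workcell import env, cams, spotter
def cal(n):
    c=cams.calibration(n); R=cv2.Rodrigues(np.array(c["rvec"],float))[0]; t=np.array(c["tvec"],float).ravel()
    return np.array(c["camera_matrix"]),c["k1"],R,t
def ray(n,uv):
    K,k1,R,t=cal(n)
    p=cv2.undistortPoints(np.array(uv,float).reshape(-1,1,2),K,np.array([k1,0,0,0.]))[:,0]
    d=np.c_[p,np.ones(len(p))]@R
    return -R.T@t,d
def onz(n,uv,z):
    o,d=ray(n,uv); s=(z-o[2])/d[:,2]; return o+s[:,None]*d
def proj(n,P):
    K,k1,R,t=cal(n)
    return cv2.projectPoints(np.array(P,float).reshape(-1,1,3),cv2.Rodrigues(R)[0],t,K,np.array([k1,0,0,0.]))[0][:,0]
def tri(uv1,uv2):
    o1,d1=ray("top",uv1);o2,d2=ray("scene",uv2)
    A=[];b=[]
    M=np.zeros((3,3));v=np.zeros(3)
    for o,d in((o1,d1[0]),(o2,d2[0])):
        d=d/np.linalg.norm(d);Q=np.eye(3)-np.outer(d,d);M+=Q;v+=Q@o
    x=np.linalg.solve(M,v)
    res=[np.linalg.norm(np.cross(x-o,d/np.linalg.norm(d))) for o,d in((o1,d1[0]),(o2,d2[0]))]
    return x,res
E
python3 - <<'E'
from h import *
for n in("top","scene"):
    im=cams.grab_frame(n); cv2.imwrite(f"pics/raw_{n}.png",im[:,:,::-1])
    o=im[:,:,::-1].copy()
    for k,t in enumerate(["spatula","riser","coaster","board","bowl","tape","stapler","caddy"]):
        r=spotter.masks_of(n,t)
        for q in r[:3]:
            m=q["region"]; ys,xs=np.nonzero(m); print(n,t,round(q["confidence"],2),m.sum(),np.round(q["extent"]),(xs.mean().round(1),ys.mean().round(1)))
        if r:
            m=r[0]["region"];np.save(f"m_{n}_{t}.npy",m)
            cs,_=cv2.findContours(m.astype(np.uint8),cv2.RETR_EXTERNAL,cv2.CHAIN_APPROX_NONE)
            cv2.drawContours(o,cs,-1,[(0,255,0),(255,0,0),(0,255,255),(255,0,255),(255,255,0),(0,0,255),(255,255,255),(0,128,255)][k],1)
    cv2.imwrite(f"pics/m_{n}.png",cv2.resize(o,(768,576),interpolation=cv2.INTER_NEAREST))
E
```

```text
top spatula 0.61 96 [338. 172. 353. 183.] (np.float64(344.9), np.float64(178.8))
top riser 0.97 4498 [339. 127. 419. 218.] (np.float64(380.0), np.float64(170.5))
top coaster 0.67 639 [226. 179. 254. 207.] (np.float64(241.1), np.float64(192.9))
top board 0.55 2600 [175. 143. 232. 211.] (np.float64(203.5), np.float64(175.4))
top bowl 0.57 1219 [191. 235. 232. 272.] (np.float64(210.6), np.float64(252.9))
top bowl 0.23 92 [337. 173. 354. 181.] (np.float64(345.6), np.float64(178.5))
top tape 0.6 217 [274. 122. 298. 148.] (np.float64(285.8), np.float64(134.8))
top stapler 0.69 422 [366. 238. 392. 273.] (np.float64(376.9), np.float64(255.8))
top stapler 0.62 633 [224. 180. 251. 208.] (np.float64(240.4), np.float64(193.1))
top caddy 0.66 2059 [102. 205. 160. 258.] (np.float64(130.1), np.float64(231.3))
scene spatula 0.59 160 [192. 263. 210. 278.] (np.float64(199.8), np.float64(272.8))
scene riser 0.82 9865 [ 94. 258. 239. 381.] (np.float64(171.2), np.float64(313.9))
scene coaster 0.63 657 [252. 178. 284. 202.] (np.float64(269.0), np.float64(189.8))
scene board 0.88 2636 [274. 150. 352. 211.] (np.float64(311.9), np.float64(177.8))
scene bowl 0.93 1041 [218. 123. 258. 153.] (np.float64(239.1), np.float64(136.3))
scene tape 0.88 640 [284. 245. 313. 279.] (np.float64(294.2), np.float64(261.4))
scene stapler 0.57 689 [ 86. 227. 110. 277.] (np.float64(96.4), np.float64(252.9))
scene stapler 0.25 2119 [284.  70. 329. 131.] (np.float64(305.4), np.float64(100.1))
scene caddy 0.59 1985 [282.  70. 326. 129.] (np.float64(305.5), np.float64(100.3))
```

View pics/m_top.png

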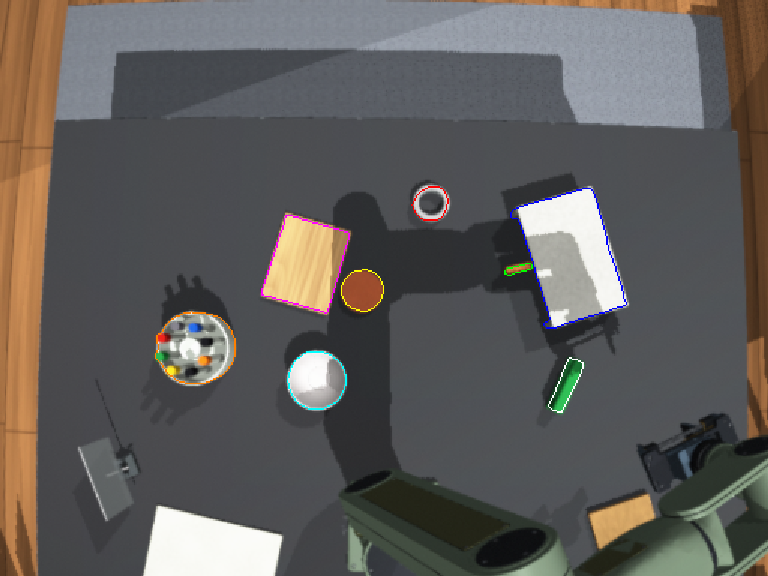

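View pics/m_scene.png

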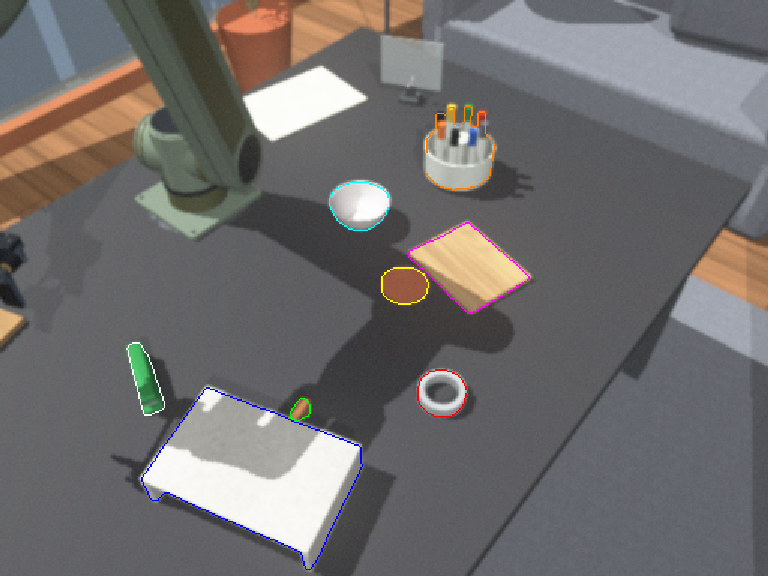

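The masks match the pictures in both views, so I fit poses to them. The second-ranked "stapler" and "bowl" hits are false and I ignore them.

```bash
cat > fit.py <<'E'
from h import *
from scipy.optimize import minimize
S=4
def hullmask(n,P):
    uv=proj(n,P); h=cv2.convexHull(((uv+0.5)*S*16).astype(np.int32))
    m=np.zeros((384*S,512*S),np.uint8); cv2.fillPoly(m,[h],1,shift=4); return m
def box(x0,x1,y0,y1,z0,z1): return np.array([[x,y,z] for x in(x0,x1) for y in(y0,y1) for z in(z0,z1)],float)
def disc(r,z): a=np.linspace(0,2*np.pi,40,endpoint=False); return np.c_[r*np.cos(a),r*np.sin(a),z+0*a]
def pl(P,x,y,yaw,z=0):
    c,s=np.cos(yaw),np.sin(yaw); return P@np.array([[c,-s,0],[s,c,0],[0,0,1]]).T+[x,y,z]
def fit(models,masks,p0,place=pl,scale=(5,5,.05)):
    M={n:cv2.resize(m.astype(np.uint8),None,fx=S,fy=S,interpolation=cv2.INTER_NEAREST) for n,m in masks.items()}
    def cost(q):
        p=np.array(p0)+q*np.array(scale); c=0
        for n in M:
            a=hullmask(n,place(models(p) if callable(models) else models,*p[:3])); c+=1-(a&M[n]).sum()/max(1,(a|M[n]).sum())
        return c
    best=None
    for _ in range(3):
        q0=np.zeros(len(p0)) if best is None else best.x
        ini=np.vstack([q0]+[q0+e for e in np.eye(len(p0))])
        r=minimize(cost,q0,method="Nelder-Mead",options=dict(initial_simplex=ini,xatol=.01,fatol=1e-5,maxiter=400))
        best=r
    return np.array(p0)+best.x*np.array(scale),best.fun
E
python3 - <<'E'
from fit import *
L=lambda n,t:np.load(f"m_{n}_{t}.npy")
def cen(t,z):
    ys,xs=np.nonzero(L("top",t)); return onz("top",[[xs.mean(),ys.mean()]],z)[0][:2]
both=lambda t,f=("top","scene"):{n:L(n,t) for n in f}
c=cen("board",12)
for f in(("top","scene"),("top",),("scene",)):
  for y0 in (1.3,):
    print("board",f,fit(box(-80,80,-100,100,0,12),both("board",f),[*c,y0]))
c=cen("riser",72)
for f in(("top","scene"),("top",),("scene",)):
    print("riser",f,fit(box(-90,90,-140,140,0,72),both("riser",f),[*c,-1.4]))
def fd(t,P,f): 
    c=cen(t,10); return fit(P,both(t,f),[*c],place=lambda P,x,y:P+[x,y,0],scale=(5,5))
def fit2(t,P,f):
    c=cen(t,10); p,e=fit(P,both(t,f),[*c,0.],place=lambda P,x,y,w:P+[x,y,0]); return p[:2],e
co=np.vstack([disc(48,16),disc(48,8),disc(26,0)])
for f in(("top","scene"),("top",),("scene",)): print("coaster",f,fit2("coaster",co,f))
print("bowl",fit2("bowl",np.vstack([disc(65,60),disc(30,0)]),("top","scene")))
print("tape",fit2("tape",np.vstack([disc(42,24),disc(42,0)]),("top","scene")))
c=cen("stapler",20);print("stapler",fit(box(-65,65,-17,17,0,47),both("stapler"),[*c,-.4]))
print("caddy",cen("caddy",60))
# handle
ys,xs=np.nonzero(L("top","spatula")); c=onz("top",[[xs.mean(),ys.mean()]],38)[0]
x2,y2=np.nonzero(L("scene","spatula"))[::-1]
print("tri handle",tri([[xs.mean(),ys.mean()]],[[x2.mean(),y2.mean()]]))
E
```

```text
board ('top', 'scene') (array([596.06564243, 210.53458891,   1.3033125 ]), np.float64(0.08332617829972278))
board ('top',) (array([597.31188383, 211.94909286,   1.29959893]), np.float64(0.03779845464881548))
board ('scene',) (array([594.08554859, 209.87587802,   1.3096763 ]), np.float64(0.03163286495466189))
riser ('top', 'scene') (array([ 615.32441469, -390.18653532,   -1.28322767]), np.float64(0.1884138464275842))
riser ('top',) (array([ 616.79148478, -391.48985292,   -1.2764122 ]), np.float64(0.08052862983056075))
riser ('scene',) (array([ 611.73684709, -388.59049596,   -1.28142503]), np.float64(0.0973441187928229))
coaster ('top', 'scene') (array([534.95091974,  80.35533586]), np.float64(0.17409011421951437))
coaster ('top',) (array([537.68027563,  80.426988  ]), np.float64(0.043747580332946234))
coaster ('scene',) (array([531.33020071,  80.11164395]), np.float64(0.0427531558094536))
bowl (array([334.58296494, 174.38613023]), np.float64(0.11611625891916899))Traceback (most recent call last):
  File "<stdin>", line 20, in <module>
  File "<stdin>", line 16, in fit2
  File "fit.py"
[... 174 characters left out ...]
, callback, bounds=bounds,
                               **options)
    fsim[j] = func(sim[j])
              ~~~~^^^^^^^^
    fx = function(np.copy(x), *(wrapper_args + args))
  File "fit.py", line 16, in cost
    a=hullmask(n,place(models(p) if callable(models) else models,*p[:3])); c+=1-(a&M[n]).sum()/max(1,(a|M[n]).sum())
  File "fit.py", line 5, in hullmask
    uv=proj(n,P); h=cv2.convexHull(((uv+0.5)*S*16).astype(np.int32))
  File "h.py", line 14, in proj
    K,k1,R,t=cal(n)
             ~~~^^^
  File "h.py", line 4, in cal
    c=cams.calibration(n); R=cv2.Rodrigues(np.array(c["rvec"],float))[0]; t=np.array(c["tvec"],float).ravel()
ValueError: time passes only in moves, steps and waits
```

```bash
python3 - <<'E'
import re
s=open('h.py').read()
s=s.replace('def cal(n):\n','_C={}\ndef cal(n):\n    if n not in _C: _C[n]=_cal(n)\n    return _C[n]\ndef _cal(n):\n')
open('h.py','w').write(s)
E
python3 - <<'E'
from fit import *
print(env.state()["time_s"])
L=lambda n,t:np.load(f"m_{n}_{t}.npy")
def cen(t,z):
    ys,xs=np.nonzero(L("top",t)); return onz("top",[[xs.mean(),ys.mean()]],z)[0][:2]
both=lambda t,f=("top","scene"):{n:L(n,t) for n in f}
def fit2(t,P,f):
    c=cen(t,10); p,e=fit(P,both(t,f),[*c,0.],place=lambda P,x,y,w:P+[x,y,0]); return p[:2],e
print("tape",fit2("tape",np.vstack([disc(42,24),disc(42,0)]),("top",)))
c=cen("stapler",20);print("stapler",fit(box(-65,65,-17,17,0,47),both("stapler"),[*c,-.4]))
print("caddy",cen("caddy",60))
# color-threshold handle
import cv2
for n in("top","scene"):
    im=cv2.imread(f"pics/raw_{n}.png"); hsv=cv2.cvtColor(im,cv2.COLOR_BGR2HSV)
    m=L(n,"spatula"); k=cv2.dilate(m.astype(np.uint8),np.ones((9,9)))>0
    col=(hsv[...,0]<20)&(hsv[...,1]>110)&(hsv[...,2]>60)&k; print(n,col.sum(),m.sum())
    np.save(f"m_{n}_hand.npy",col)
    ys,xs=np.nonzero(col); print("ext",xs.min(),ys.min(),xs.max(),ys.max())
    cc=im[ys.min()-12:ys.max()+12,xs.min()-16:xs.max()+16]; cv2.imwrite(f"pics/hand_{n}.png",cv2.resize(cc,None,fx=12,fy=12,interpolation=cv2.INTER_NEAREST))
ys,xs=np.nonzero(L("top","hand")); x2,y2=np.nonzero(L("scene","hand"))[::-1]
print("tri handle",tri([[xs.mean(),ys.mean()]],[[x2.mean(),y2.mean()]]))
c=onz("top",[[xs.mean(),ys.mean()]],36)[0]
for t in("hand","spatula"):
  for f in(("top",),("top","scene")):
    p0=[c[0],c[1],-1.35,0.]
    # origin at handle rear end; length free
    r=fit(lambda p:box(0,65+p[3]*10,-9,9,26,42),both(t,f),[c[0]+7,c[1]+32,-1.35,0.],scale=(4,4,.06,.8))
    p=r[0]; print(t,f,np.round(p,3),r[1],"end pt x=-60:",p[0]+25*np.cos(p[2]),p[1]+25*np.sin(p[2]))
E
```

```text
1.0
tape (array([742.84900148, -74.14022993]), np.float64(0.5628886914583069))
stapler (array([ 325.05747595, -387.14555936,   -0.41599151]), np.float64(0.3523839145543072))
caddy [400.87196494 445.45270591]
top 116 96
ext 336 174 354 182
scene 119 160
ext 193 265 206 278
tri handle (array([ 591.11825289, -269.57192475,   48.78949344]), [np.float64(2.5542262566243537), np.float64(2.554226256624445)])
hand ('top',) [ 5.8430e+02 -2.4203e+02 -1.3480e+00 -8.3000e-02] 0.12108980827447025 end pt x=-60: 589.8328873715121 -266.4102361938776
hand ('top', 'scene') [ 5.82903e+02 -2.44335e+02 -1.31000e+00 -5.45000e-01] 0.6531404577877072 end pt x=-60: 589.3560946180404 -268.4881591139687
spatula ('top',) [ 5.80477e+02 -2.45437e+02 -1.27400e+00 -4.88000e-01] 0.1499138426191844 end pt x=-60: 587.7986173269741 -269.34107130830665
spatula ('top', 'scene') [ 580.486 -246.114   -1.281   -1.15 ] 0.5875488393802962 end pt x=-60: 587.6270913688659 -270.07284857766103
```

View pics/hand_top.png

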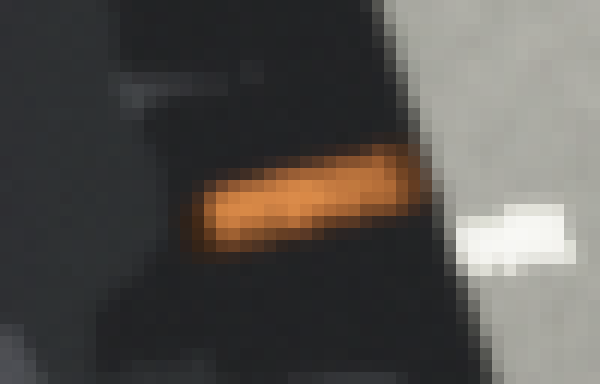

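View pics/hand_scene.png

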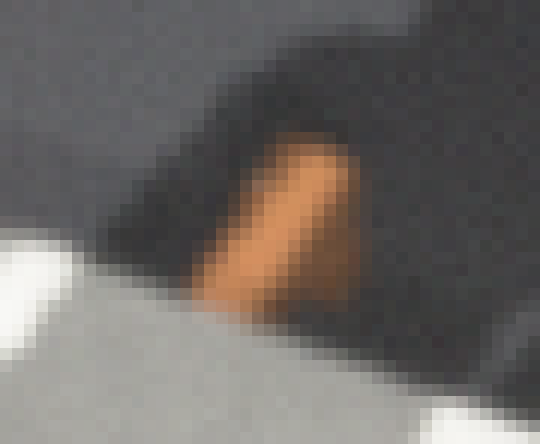

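```bash
cat > go.py <<'E'
import numpy as np, sys
from workcell import env
from scipy.spatial.transform import Rotation as Ro
def go(x,y,z,yaw):
    s=env.state(); R=Ro.from_euler("xyz",s["ee_rot"],degrees=True).as_matrix()
    d=R.T@(np.array([x,y,z])-s["ee_pos"])
    dy=(yaw-s["ee_rot"][2]+180)%360-180
    print("t",round(s["time_s"],2),"pos",s["ee_pos"].round(1),"rot",s["ee_rot"].round(2),"F",s["force"].round(1),"w",round(s["gripper_width"],1),"J6",s["qpos"][5].round(1))
    print("delta",d.round(1),"spin",round(-np.radians(dy),3))
if __name__=="__main__": go(*map(float,sys.argv[1:5]))
E
python3 go.py 588 -266 110 103
```

```text
t 1.0 pos [ 230.1 -527.   214. ] rot [179.99   0.    23.6 ] F [-0.3 -0.6  0.2] w 91.2 J6 -1.1
delta [432.4 -95.9 104. ] spin -1.386
```

Call:
{"api": "apply_moves", "payload": {"plan": [{"jaw": 0.5,"delta_pos": [54,-12,5],"spin": -0.17},{"jaw": 0.5,"delta_pos": [108,-24,15],"spin": -0.35},{"jaw": 0.5,"delta_pos": [162,-36,25],"spin": -0.52},{"jaw": 0.5,"delta_pos": [216,-48,35],"spin": -0.69},{"jaw": 0.5,"delta_pos": [270,-60,50],"spin": -0.87},{"jaw": 0.5,"delta_pos": [324,-72,65],"spin": -1.04},{"jaw": 0.5,"delta_pos": [378,-84,80],"spin": -1.21},{"jaw": 0.5,"delta_pos": [432.4,-95.9,90],"spin": -1.386}], "squeeze": 40}}

```text
time_s: 2.0
ee_pos: [589.2, -264.7, 123.2]
ee_rot: [-180.0, -0.0, 103.3]
force: [0.9, -1.0, -0.0]
gripper_width: 45.3
```

```bash
python3 go.py 588 -266 60 103
python3 - <<'E'
from h import *
for n in("top","scene"): 
    im=cams.grab_frame(n); cv2.imwrite(f"pics/{n}1.png",cv2.resize(im[:,:,::-1],(768,576)))
a=cv2.imread("pics/top1.png")[150:390,380:700]; b=cv2.imread("pics/scene1.png")[300:560,130:450]
a=cv2.resize(a,(400,300));b=cv2.resize(b,(400,300));cv2.imwrite("pics/c1.png",np.hstack([a,b]))
E
```

```text
t 2.0 pos [ 589.2 -264.7  123.2] rot [-1.7997e+02 -1.0000e-02  1.0334e+02] F [ 0.9 -1.  -0. ] w 45.3 J6 -38.5
delta [-1.  -1.4 63.2] spin 0.006
```

View pics/c1.png

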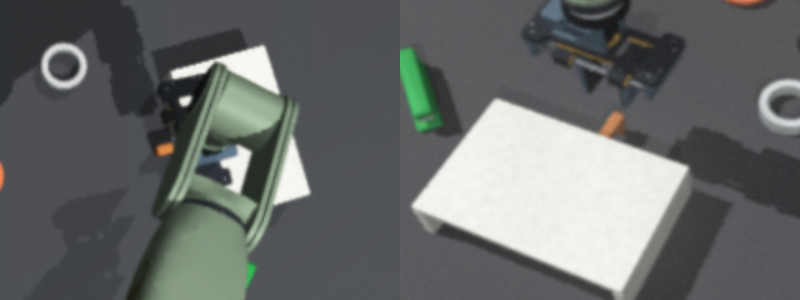

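Call:
{"api": "apply_moves", "payload": {"plan": [{"jaw": 0.5,"delta_pos": [0,-1,15],"spin": 0},{"jaw": 0.5,"delta_pos": [-1,-1,30],"spin": 0},{"jaw": 0.5,"delta_pos": [-1,-1,45],"spin": 0},{"jaw": 0.5,"delta_pos": [-1,-1,60],"spin": 0},{"jaw": 0.5,"delta_pos": [-1,-1,63],"spin": 0},{"jaw": 0.5,"delta_pos": [-1,-1,66],"spin": 0},{"jaw": 0.5,"delta_pos": [-1,-1,66],"spin": 0},{"jaw": 0.5,"delta_pos": [-1,-1,66],"spin": 0}]}}

```text
time_s: 3.1
ee_pos: [591.1, -263.4, 56.8]
ee_rot: [179.9, -0.1, 103.4]
force: [0.3, 0.2, -0.2]
gripper_width: 45.9
```

```bash
python3 go.py 588 -266 15.5 103
python3 - <<'E'
from h import *
for n in("scene",): 
    im=cams.grab_frame(n); cv2.imwrite(f"pics/{n}2.png",cv2.resize(im[220:320,120:270,::-1],(750,500)))
s=env.state()["ee_pos"]; print(proj("scene",[s,s+[0,0,-20]])-[120,220])
E
```

```text
t 3.1 pos [ 591.1 -263.4   56.8] rot [ 1.7991e+02 -6.0000e-02  1.0339e+02] F [ 0.3  0.2 -0.2] w 45.9 J6 -38.5
delta [-1.8 -3.7 41.3] spin 0.007
[[80.58718162 48.46729566]
 [81.36266218 52.84927669]]
```

View pics/scene2.png

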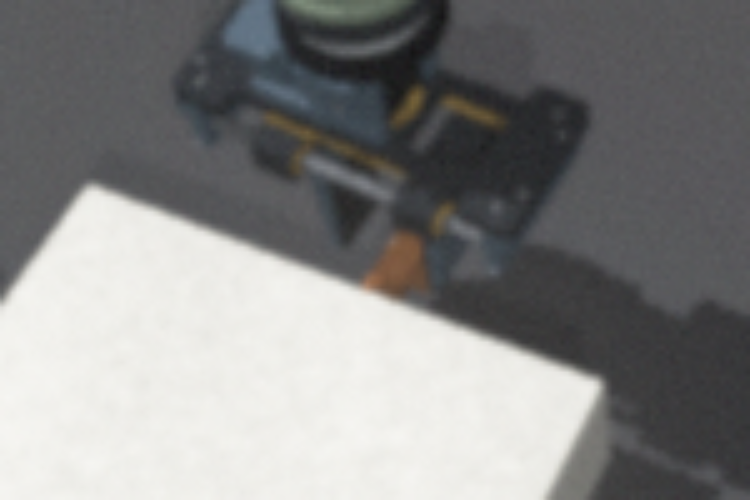

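Call:
{"api": "apply_moves", "payload": {"plan": [{"jaw": 0.5,"delta_pos": [-1,-2,6],"spin": 0},{"jaw": 0.5,"delta_pos": [-2,-3,12],"spin": 0},{"jaw": 0.5,"delta_pos": [-2,-3,19],"spin": 0},{"jaw": 0.5,"delta_pos": [-2,-3,26],"spin": 0},{"jaw": 0.5,"delta_pos": [-2,-3,33],"spin": 0},{"jaw": 0.5,"delta_pos": [-2,-3,41],"spin": 0},{"jaw": 0.5,"delta_pos": [-2,-3,41],"spin": 0},{"jaw": 0.5,"delta_pos": [-2,-3,41],"spin": 0}]}}

```text
time_s: 4.15
ee_pos: [588.8, -266.0, 15.8]
ee_rot: [179.9, -0.1, 103.4]
force: [0.0, -0.6, 0.1]
gripper_width: 45.6
```

```bash
python3 go.py 588 -266 15.5 103
python3 - <<'E'
from h import *
for n in("scene",): 
    im=cams.grab_frame(n); cv2.imwrite(f"pics/{n}3.png",cv2.resize(im[220:320,120:270,::-1],(750,500)))
E
```

```text
t 4.15 pos [ 588.8 -266.    15.8] rot [ 1.7990e+02 -5.0000e-02  1.0339e+02] F [ 0.  -0.6  0.1] w 45.6 J6 -38.9
delta [ 0.2 -0.8  0.3] spin 0.007
```

View pics/scene3.png

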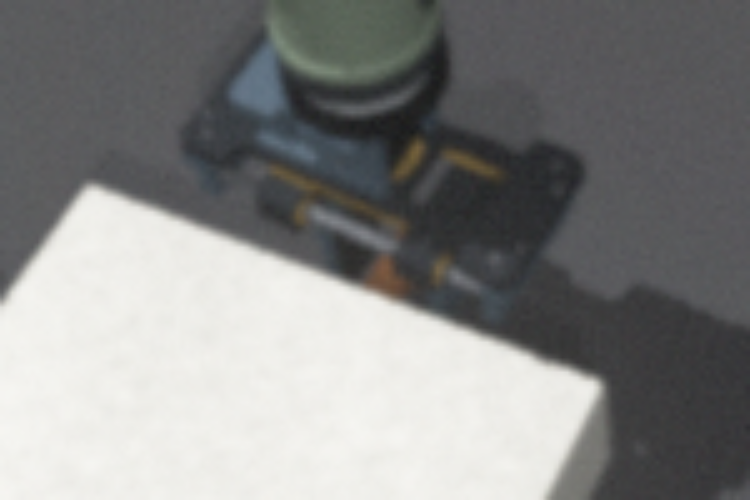

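No contact, and the orange handle at (385,275) lies between the two fingers. Closing now.

Call:
{"api": "apply_moves", "payload": {"plan": [{"jaw": 1,"delta_pos": [0,0,0],"spin": 0},{"jaw": 1,"delta_pos": [0,0,0],"spin": 0},{"jaw": 1,"delta_pos": [0,0,0],"spin": 0},{"jaw": 1,"delta_pos": [0,0,0],"spin": 0},{"jaw": 1,"delta_pos": [0,0,0],"spin": 0},{"jaw": 1,"delta_pos": [0,0,-1],"spin": 0},{"jaw": 1,"delta_pos": [0,0,-3],"spin": 0},{"jaw": 1,"delta_pos": [0,0,-4],"spin": 0}], "squeeze": 45}}

```text
time_s: 5.2
ee_pos: [588.9, -266.0, 20.0]
ee_rot: [179.9, -0.0, 103.4]
force: [-0.4, -0.8, -0.7]
gripper_width: 17.4
```

```bash
python3 go.py 540 -70 20 103; cat > spfit.py <<'E'
E
```

```text
t 5.2 pos [ 588.9 -266.    20. ] rot [ 1.7989e+02 -5.0000e-02  1.0339e+02] F [-0.4 -0.8 -0.7] w 17.4 J6 -38.9
delta [ 2.02e+02 -2.20e+00  2.00e-01] spin 0.007
```

Call:
{"api": "apply_moves", "payload": {"plan": [{"jaw": 1,"delta_pos": [10,0,0],"spin": 0},{"jaw": 1,"delta_pos": [30,0,0],"spin": 0},{"jaw": 1,"delta_pos": [60,0,0],"spin": 0},{"jaw": 1,"delta_pos": [90,0,0],"spin": 0},{"jaw": 1,"delta_pos": [120,0,0],"spin": 0},{"jaw": 1,"delta_pos": [150,0,0],"spin": 0},{"jaw": 1,"delta_pos": [180,0,0],"spin": 0},{"jaw": 1,"delta_pos": [195,0,0],"spin": 0}]}}

```text
time_s: 6.2
ee_pos: [542.5, -74.1, 20.2]
ee_rot: [179.9, -0.1, 103.5]
force: [0.6, 0.3, -2.4]
gripper_width: 18.0
```

```bash
python3 go.py 470 -130 18 170
python3 - <<'E'
from h import *
for n in("top","scene"): 
    im=cams.grab_frame(n); cv2.imwrite(f"pics/{n}4.png",im[:,:,::-1])
a=cv2.imread("pics/top4.png")[100:250,200:400]; b=cv2.imread("pics/scene4.png")[150:300,130:330]
cv2.imwrite("pics/c4.png",np.hstack([cv2.resize(a,(400,300)),cv2.resize(b,(400,300))]))
E
```

```text
t 6.2 pos [542.5 -74.1  20.2] rot [ 1.7994e+02 -8.0000e-02  1.0350e+02] F [ 0.6  0.3 -2.4] w 18.0 J6 -22.6
delta [-37.4 -83.6   2.1] spin -1.161
```

View pics/c4.png

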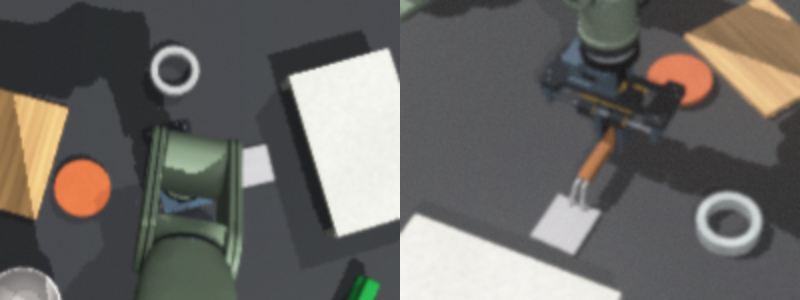

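The spatula is fully clear of the riser: the blade is at (568,222) in the right crop. I turn it about 67° into open table, still gripped, and then set it down.

Call:
{"api": "apply_moves", "payload": {"plan": [{"jaw": 1,"delta_pos": [-4,-9,0],"spin": -0.12},{"jaw": 1,"delta_pos": [-8,-18,0],"spin": -0.28},{"jaw": 1,"delta_pos": [-12,-28,0],"spin": -0.44},{"jaw": 1,"delta_pos": [-16,-39,0],"spin": -0.6},{"jaw": 1,"delta_pos": [-20,-50,0],"spin": -0.76},{"jaw": 1,"delta_pos": [-23,-62,0],"spin": -0.92},{"jaw": 1,"delta_pos": [-26,-73,0],"spin": -1.08},{"jaw": 1,"delta_pos": [-28,-80,0],"spin": -1.16}]}}

```text
time_s: 7.3
ee_pos: [471.5, -121.7, 20.2]
ee_rot: [179.9, 0.1, 170.1]
force: [-0.4, -0.5, -0.8]
gripper_width: 17.4
```

Call:
{"api": "apply_moves", "payload": {"plan": [{"jaw": 1,"delta_pos": [0,0,0],"spin": 0},{"jaw": 1,"delta_pos": [0,0,1],"spin": 0},{"jaw": 1,"delta_pos": [0,0,2],"spin": 0},{"jaw": 1,"delta_pos": [0,0,3],"spin": 0},{"jaw": 1,"delta_pos": [0,0,4],"spin": 0},{"jaw": 1,"delta_pos": [0,0,4],"spin": 0},{"jaw": 1,"delta_pos": [0,0,4],"spin": 0},{"jaw": 1,"delta_pos": [0,0,4],"spin": 0}]}}

```text
time_s: 8.3
ee_pos: [471.5, -121.7, 16.2]
ee_rot: [179.9, 0.1, 170.1]
force: [-0.0, 0.2, -2.4]
gripper_width: 17.7
```

```bash
python3 go.py 470 -110 16 170
python3 - <<'E'
from h import *
for n in("top","scene"): 
    im=cams.grab_frame(n); cv2.imwrite(f"pics/{n}5.png",im[:,:,::-1])
a=cv2.imread("pics/top5.png")[100:250,200:400]; b=cv2.imread("pics/scene5.png")[150:300,130:330]
cv2.imwrite("pics/c5.png",np.hstack([cv2.resize(a,(400,300)),cv2.resize(b,(400,300))]))
E
```

```text
t 8.3 pos [ 471.5 -121.7   16.2] rot [1.7993e+02 6.0000e-02 1.7011e+02] F [-0.   0.2 -2.4] w 17.7 J6 -96.1
delta [ 3.5 11.2  0.2] spin 0.002
```

View pics/c5.png

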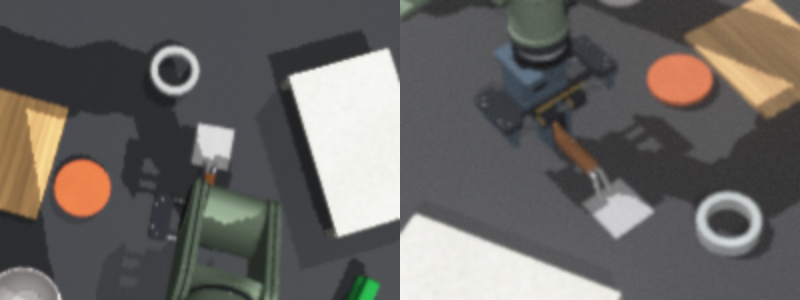

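Call:
{"api": "apply_moves", "payload": {"plan": [{"jaw": 0.4,"delta_pos": [0,0,0],"spin": 0},{"jaw": 0.4,"delta_pos": [0,0,0],"spin": 0},{"jaw": 0.4,"delta_pos": [0,0,0],"spin": 0},{"jaw": 0.4,"delta_pos": [0,0,-5],"spin": 0},{"jaw": 0.4,"delta_pos": [0,0,-20],"spin": 0},{"jaw": 0.4,"delta_pos": [0,0,-45],"spin": 0},{"jaw": 0.4,"delta_pos": [0,0,-70],"spin": 0},{"jaw": 0.4,"delta_pos": [10,0,-95],"spin": 0.15}]}}

```text
time_s: 9.4
ee_pos: [462.0, -120.2, 112.4]
ee_rot: [179.9, 0.1, 161.3]
force: [-0.9, 0.0, 0.1]
gripper_width: 54.4
```

Call:
{"api": "apply_moves", "payload": {"plan": [{"jaw": 0.4,"delta_pos": [40,0,-15],"spin": 0.18},{"jaw": 0.4,"delta_pos": [80,0,-30],"spin": 0.36},{"jaw": 0.4,"delta_pos": [110,0,-40],"spin": 0.55},{"jaw": 0.4,"delta_pos": [120,0,-40],"spin": 0.73},{"jaw": 0.4,"delta_pos": [120,0,-40],"spin": 0.92},{"jaw": 0.4,"delta_pos": [120,0,-40],"spin": 1.1},{"jaw": 0.4,"delta_pos": [120,0,-40],"spin": 1.28},{"jaw": 0.4,"delta_pos": [120,0,-40],"spin": 1.47}]}}

```text
time_s: 10.4
ee_pos: [348.2, -81.7, 152.5]
ee_rot: [179.8, -0.1, 76.9]
force: [0.7, -0.7, 0.3]
gripper_width: 54.7
```

```bash
python3 go.py 471 -122 16 -10
python3 - <<'E'
from h import *
for n in("top","scene"): 
    im=cams.grab_frame(n); cv2.imwrite(f"pics/{n}6.png",im[:,:,::-1])
    for t in ("spatula","coaster","board"):
        r=spotter.masks_of(n,t)
        for q in r[:2]: print(n,t,q["confidence"],q["region"].sum(),q["extent"])
        if r: np.save(f"n_{n}_{t}.npy",r[0]["region"])
a=cv2.imread("pics/top6.png")[100:250,200:400]; b=cv2.imread("pics/scene6.png")[150:300,130:330]
cv2.imwrite("pics/c6.png",np.hstack([cv2.resize(a,(400,300)),cv2.resize(b,(400,300))]))
E
```

```text
t 10.4 pos [348.2 -81.7 152.5] rot [ 1.7984e+02 -6.0000e-02  7.6860e+01] F [ 0.7 -0.7  0.3] w 54.7 J6 -2.0
delta [-11.5 128.4 136.8] spin 1.516
top spatula 0.6 569 [299.1, 160.2, 314.3, 219.2]
top coaster 0.71 683 [225.6, 180.0, 255.2, 208.6]
top board 0.56 2608 [177.0, 143.4, 234.0, 211.9]
scene spatula 0.59 957 [199.4, 208.6, 254.1, 268.5]
scene coaster 0.75 658 [253.0, 178.1, 283.9, 202.4]
scene board 0.96 2653 [273.6, 148.6, 353.5, 208.7]
```

View pics/c6.png

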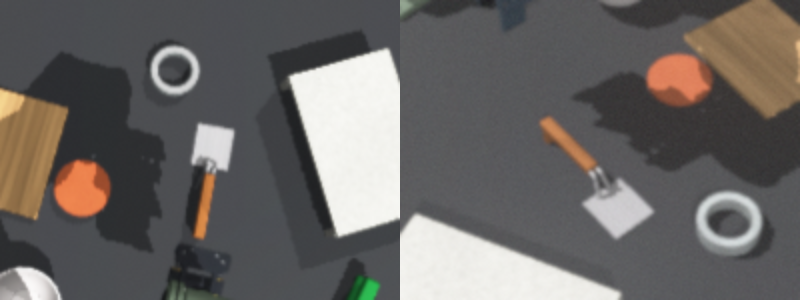

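The spatula lies flat and in full view in both pictures, well clear of the riser. I fit its pose and compare that with the pose known from the gripper at release.

```bash
cat > spf.py <<'E'
from fit import *
PARTS=[box(40,112,-32,32,0,3),box(-85,25,-9,9,26,42),np.vstack([box(20,25,-8,8,30,38),box(40,48,-8,8,0,4)]),box(-83,-73,-7,7,0,26)]
def spmask(n,x,y,yaw):
    m=None
    for P in PARTS:
        a=hullmask(n,pl(P,x,y,yaw)); m=a if m is None else m|a
    return m
def spfit(masks,p0,scale=(5,5,.05)):
    M={n:cv2.resize(m.astype(np.uint8),None,fx=S,fy=S,interpolation=cv2.INTER_NEAREST) for n,m in masks.items()}
    def cost(q):
        p=np.array(p0)+q*np.array(scale); c=0
        for n in M:
            a=spmask(n,*p); c+=1-(a&M[n]).sum()/(a|M[n]).sum()
        return c
    q=np.zeros(3)
    for _ in range(3):
        r=minimize(cost,q,method="Nelder-Mead",options=dict(initial_simplex=np.vstack([q]+[q+e for e in np.eye(3)]),xatol=.01,fatol=1e-5,maxiter=300)); q=r.x
    return np.array(p0)+q*np.array(scale),r.fun
E
python3 - <<'E'
from spf import *
L=lambda n,t:np.load(f"n_{n}_{t}.npy")
for f in(("top",),("scene",),("top","scene")):
    p,e=spfit({n:L(n,"spatula") for n in f},[530,-132,-.173]); print("sp",f,p.round(3),np.degrees(p[2]).round(2),round(e,3))
co=np.vstack([disc(48,16),disc(48,8),disc(26,0)])
for f in(("top",),("scene",)):
    print("co",f,fit(co,{n:L(n,"coaster") for n in f},[535,80,0],place=lambda P,x,y,w:P+[x,y,0]))
    print("bd",f,fit(box(-80,80,-100,100,0,12),{n:L(n,"board") for n in f},[596,210,1.3]))
E
```

```text
sp ('top',) [ 5.36492e+02 -1.31120e+02 -1.74000e-01] -9.98 0.087
sp ('scene',) [ 5.32120e+02 -1.31599e+02 -1.76000e-01] -10.07 0.084
sp ('top', 'scene') [ 5.33301e+02 -1.31161e+02 -1.73000e-01] -9.94 0.202
co ('top',) (array([ 5.37343542e+02,  8.13384655e+01, -2.35650552e-02]), np.float64(0.08841240875912404))
bd ('top',) (array([598.26440756, 210.30298216,   1.28912984]), np.float64(0.03780267604981713))
co ('scene',) (array([5.33426048e+02, 8.06512579e+01, 3.72828328e-02]), np.float64(0.03548327481057101))
bd ('scene',) (array([595.1683617 , 209.32401922,   1.30481807]), np.float64(0.028189774297558756))
```

```bash
python3 go.py 533.5 -132 90 -10
```

```text
t 10.8 pos [348.3 -81.7 152.2] rot [ 1.7987e+02 -6.0000e-02  7.7280e+01] F [0.4 0.1 0.6] w 54.6 J6 -2.4
delta [ -8.3 191.6  62.6] spin 1.523
```

Call:
{"api": "apply_moves", "payload": {"plan": [{"jaw": 0.4,"delta_pos": [-1,20,0],"spin": 0.18},{"jaw": 0.4,"delta_pos": [-2,50,10],"spin": 0.37},{"jaw": 0.4,"delta_pos": [-4,80,20],"spin": 0.55},{"jaw": 0.4,"delta_pos": [-5,110,30],"spin": 0.74},{"jaw": 0.4,"delta_pos": [-6,140,40],"spin": 0.92},{"jaw": 0.4,"delta_pos": [-7,165,50],"spin": 1.11},{"jaw": 0.4,"delta_pos": [-8,185,60],"spin": 1.3},{"jaw": 0.4,"delta_pos": [-8,191.6,62],"spin": 1.48}]}}

```text
time_s: 11.8
ee_pos: [534.3, -131.9, 89.5]
ee_rot: [-179.9, -0.1, -7.8]
force: [-0.6, 0.2, -0.3]
gripper_width: 54.9
```

```bash
python3 go.py 533.5 -132 15.3 -10
```

```text
t 11.8 pos [ 534.3 -131.9   89.5] rot [-1.7994e+02 -6.0000e-02 -7.8100e+00] F [-0.6  0.2 -0.3] w 54.9 J6 82.7
delta [-0.9  0.3 74.2] spin 0.038
```

Call:
{"api": "apply_moves", "payload": {"plan": [{"jaw": 0.4,"delta_pos": [-0.9,0.3,10],"spin": 0.038},{"jaw": 0.4,"delta_pos": [-0.9,0.3,25],"spin": 0.038},{"jaw": 0.4,"delta_pos": [-0.9,0.3,40],"spin": 0.038},{"jaw": 0.4,"delta_pos": [-0.9,0.3,55],"spin": 0.038},{"jaw": 0.4,"delta_pos": [-0.9,0.3,66],"spin": 0.038},{"jaw": 0.4,"delta_pos": [-0.9,0.3,74],"spin": 0.038},{"jaw": 0.4,"delta_pos": [-0.9,0.3,74],"spin": 0.038},{"jaw": 0.4,"delta_pos": [-0.9,0.3,74],"spin": 0.038}]}}

```text
time_s: 12.8
ee_pos: [533.9, -132.1, 15.9]
ee_rot: [-179.9, -0.1, -10.0]
force: [-0.1, 0.2, 1.2]
gripper_width: 54.5
```

```bash
python3 go.py 533.5 -132 15.3 -10
python3 - <<'E'
from h import *
for n in("top","scene"): 
    im=cams.grab_frame(n); cv2.imwrite(f"pics/{n}7.png",im[:,:,::-1])
a=cv2.imread("pics/top7.png")[100:250,200:400]; b=cv2.imread("pics/scene7.png")[150:300,130:330]
cv2.imwrite("pics/c7.png",np.hstack([cv2.resize(a,(400,300)),cv2.resize(b,(400,300))]))
E
```

```text
t 12.8 pos [ 533.9 -132.1   15.9] rot [-1.7994e+02 -1.1000e-01 -9.9900e+00] F [-0.1  0.2  1.2] w 54.5 J6 84.8
delta [-0.4 -0.1  0.6] spin 0.0
```

View pics/c7.png

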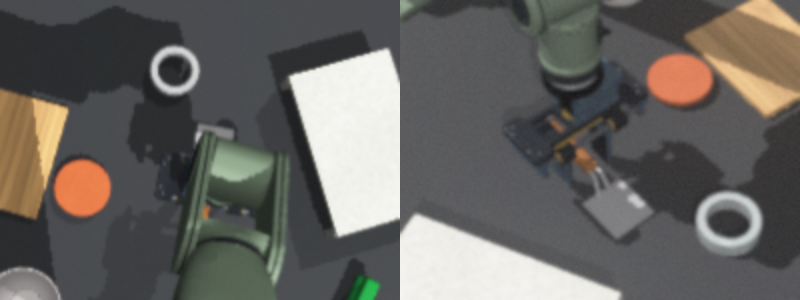

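Fingers straddle the handle's front part. I grip it at 60 N and lift.

Call:
{"api": "apply_moves", "payload": {"plan": [{"jaw": 1,"delta_pos": [0,0,0.5],"spin": 0},{"jaw": 1,"delta_pos": [0,0,0.5],"spin": 0},{"jaw": 1,"delta_pos": [0,0,0.5],"spin": 0},{"jaw": 1,"delta_pos": [0,0,0.5],"spin": 0},{"jaw": 1,"delta_pos": [0,0,0.5],"spin": 0},{"jaw": 1,"delta_pos": [0,0,0.5],"spin": 0},{"jaw": 1,"delta_pos": [0,0,-5],"spin": 0},{"jaw": 1,"delta_pos": [0,0,-15],"spin": 0}], "squeeze": 60}}

```text
time_s: 13.9
ee_pos: [533.5, -132.0, 31.1]
ee_rot: [-179.9, -0.1, -10.0]
force: [-0.1, -0.1, -1.3]
gripper_width: 17.4
```

```bash
python3 go.py 485 -105 45 74.5
```

```text
t 13.9 pos [ 533.5 -132.    31.1] rot [-1.7994e+02 -6.0000e-02 -9.9900e+00] F [-0.1 -0.1 -1.3] w 17.4 J6 84.8
delta [-52.4 -18.2 -13.9] spin -1.475
```

Call:
{"api": "apply_moves", "payload": {"plan": [{"jaw": 1,"delta_pos": [-8,-3,-4],"spin": -0.16},{"jaw": 1,"delta_pos": [-16,-6,-8],"spin": -0.34},{"jaw": 1,"delta_pos": [-24,-9,-12],"spin": -0.52},{"jaw": 1,"delta_pos": [-32,-12,-14],"spin": -0.7},{"jaw": 1,"delta_pos": [-40,-15,-14],"spin": -0.88},{"jaw": 1,"delta_pos": [-46,-17,-14],"spin": -1.06},{"jaw": 1,"delta_pos": [-52,-18,-14],"spin": -1.25},{"jaw": 1,"delta_pos": [-52.4,-18.2,-14],"spin": -1.42}]}}

```text
time_s: 14.9
ee_pos: [484.8, -104.9, 45.8]
ee_rot: [179.9, -0.1, 71.7]
force: [0.7, -0.6, -0.7]
gripper_width: 17.7
```

```bash
python3 go.py 485 -105 45 74.5
```

```text
t 14.9 pos [ 484.8 -104.9   45.8] rot [ 1.7992e+02 -8.0000e-02  7.1710e+01] F [ 0.7 -0.6 -0.7] w 17.7 J6 4.6
delta [-0.   0.3  0.8] spin -0.049
```

Call:
{"api": "apply_moves", "payload": {"plan": [{"jaw": 1,"delta_pos": [0,0,2],"spin": -0.049},{"jaw": 1,"delta_pos": [0,0,6],"spin": -0.049},{"jaw": 1,"delta_pos": [0,0,12],"spin": -0.049},{"jaw": 1,"delta_pos": [0,0,18],"spin": -0.049},{"jaw": 1,"delta_pos": [0,0,23],"spin": -0.049},{"jaw": 1,"delta_pos": [0,0,26],"spin": -0.049},{"jaw": 1,"delta_pos": [0,0,28],"spin": -0.049},{"jaw": 1,"delta_pos": [0,0,28],"spin": -0.049}]}}

```text
time_s: 15.9
ee_pos: [484.8, -104.9, 17.7]
ee_rot: [179.9, -0.1, 74.5]
force: [0.1, -0.2, -1.1]
gripper_width: 17.7
```

```bash
python3 go.py 485 -105 17 74.5
python3 - <<'E'
from h import *
for n in("top","scene"): 
    im=cams.grab_frame(n); cv2.imwrite(f"pics/{n}8.png",im[:,:,::-1])
    for t in ("spatula","coaster","board"):
        r=spotter.masks_of(n,t)
        for q in r[:1]: print(n,t,q["confidence"],q["region"].sum(),q["extent"])
        if r: np.save(f"n_{n}_{t}.npy",r[0]["region"])
a=cv2.imread("pics/top8.png")[100:250,150:350]; b=cv2.imread("pics/scene8.png")[110:260,190:390]
cv2.imwrite("pics/c8.png",np.hstack([cv2.resize(a,(400,300)),cv2.resize(b,(400,300))]))
E
python3 - <<'E'
from spf import *
L=lambda n,t:np.load(f"n_{n}_{t}.npy")
co=np.vstack([disc(48,16),disc(48,8),disc(26,0)])
for f in(("top",),("scene",)):
    print("co",f,fit(co,{n:L(n,"coaster") for n in f},[535,80,0],place=lambda P,x,y,w:P+[x,y,0]))
    print("bd",f,fit(box(-80,80,-100,100,0,12),{n:L(n,"board") for n in f},[596,210,1.3]))
E
```

```text
t 15.9 pos [ 484.8 -104.9   17.7] rot [ 1.7993e+02 -7.0000e-02  7.4510e+01] F [ 0.1 -0.2 -1.1] w 17.7 J6 1.8
delta [-0.1  0.3  0.7] spin 0.0
top spatula 0.75 392 [267.1, 189.6, 285.2, 211.2]
top coaster 0.8 597 [225.4, 180.1, 252.9, 207.3]
top board 0.71 2696 [175.4, 141.1, 234.0, 211.6]
scene spatula 0.74 469 [184.7, 195.5, 258.2, 233.7]
scene coaster 0.76 625 [251.9, 177.9, 284.2, 203.6]
scene board 0.73 2579 [272.5, 151.2, 350.8, 211.9]
co ('top',) (array([5.37546947e+02, 8.15019727e+01, 7.19549529e-02]), np.float64(0.0534503390506581))
bd ('top',) (array([598.64531815, 211.54382915,   1.30078708]), np.float64(0.02376428031777289))
co ('scene',) (array([5.30470060e+02, 7.95284451e+01, 2.95552370e-02]), np.float64(0.06897837434750187))
bd ('scene',) (array([596. , 210. ,   1.3]), np.float64(0.05262065625936774))
```

View pics/c8.png

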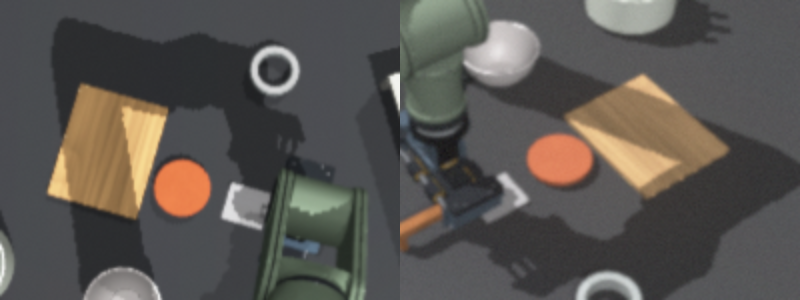

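Run:
```python
from h import *
th=np.radians(74.5);u=np.array([np.cos(th),np.sin(th)]);v=np.array([-u[1],u[0]])
T=np.array([484.8,-104.9])
for n in("top","scene"):
    m=np.load(f"n_{n}_spatula.npy"); im=cv2.imread(f"pics/{n}8.png")
    k=cv2.dilate(m.astype(np.uint8),np.ones((7,7)))>0
    hsv=cv2.cvtColor(im,cv2.COLOR_BGR2HSV); bl=(hsv[...,1]<45)&(hsv[...,2]>85)&k
    for nm,mm in(("mask",m),("col",bl)):
        ys,xs=np.nonzero(mm); P=onz(n,np.c_[xs,ys],5)[:,:2]-T; a=P@u;b=P@v
        s=(a>80)&(a<108)
        print(n,nm,"front",np.percentile(a,98).round(1),"lat",np.percentile(b[s],[2,98]).round(1),"mid",b[s].mean().round(1),s.sum())
    b=np.array([[48*np.cos(t),48*np.sin(t)] for t in np.linspace(0,6.28,9)])
# coaster and board relative to same cameras
for n,c,bd in(("top",(537.5,81.2),(598,211.2)),("scene",(532,80.2),(595.3,209.8))):
    r=np.array(c)-T; print(n,"coaster rel u,v",(r@u).round(1),(r@v).round(1),"gap to board",((np.array(bd)-np.array(c))@u-128).round(1))
```

```text
top mask front 113.1 lat [-32.2  27.8] mid -2.1 148
top col front 116.2 lat [-32.9  34.6] mid 0.8 166
scene mask front 112.1 lat [-32.3  28.5] mid -7.6 124
scene col front 125.3 lat [-43.   42.9] mid -6.0 142
top coaster rel u,v 193.4 -1.1 gap to board 13.4
scene coaster rel u,v 191.0 4.0 gap to board 13.8
```

Measured from above, the blade is aligned with the coaster to within about 2 mm. The tip is about 32 mm short of the rim, and the gap from coaster to board is about 13.5 mm. I touch the table lightly for height reference.

Call:
{"api": "apply_moves", "payload": {"plan": [{"jaw": 1,"delta_pos": [0,-1.5,0.5],"spin": 0},{"jaw": 1,"delta_pos": [0,-1.5,1],"spin": 0},{"jaw": 1,"delta_pos": [0,-1.5,1.5],"spin": 0},{"jaw": 1,"delta_pos": [0,-1.5,1.8],"spin": 0},{"jaw": 1,"delta_pos": [0,-1.5,2.1],"spin": 0},{"jaw": 1,"delta_pos": [0,-1.5,2.4],"spin": 0},{"jaw": 1,"delta_pos": [0,-1.5,2.4],"spin": 0},{"jaw": 1,"delta_pos": [0,-1.5,2.4],"spin": 0}]}}

```text
time_s: 17.3
ee_pos: [483.4, -104.5, 15.6]
ee_rot: [179.9, -0.1, 74.5]
force: [-0.3, -0.9, 0.9]
gripper_width: 17.5
```

```bash
python3 -c "
from workcell import env
s=env.state();print(s['force'].round(2),s['torque'].round(3),s['ee_pos'].round(2))"; python3 go.py 485 -105 17 74.5
```

```text
[-0.28 -0.89  0.86] [ 0.03   0.013 -0.006] [ 483.43 -104.51   15.55]
t 17.3 pos [ 483.4 -104.5   15.6] rot [ 1.799e+02 -7.000e-02  7.452e+01] F [-0.3 -0.9  0.9] w 17.5 J6 1.8
delta [-0.1  1.6 -1.4] spin 0.0
```

Contact shows as the force going from −1.1 to +0.9 N at z ≈ 15.6. I raise 1.2 mm and slide the blade under the rim.

Call:
{"api": "apply_moves", "payload": {"plan": [{"jaw": 1,"delta_pos": [0,0,-1.2],"spin": 0},{"jaw": 1,"delta_pos": [6,0,-1.2],"spin": 0},{"jaw": 1,"delta_pos": [13,0,-1.2],"spin": 0},{"jaw": 1,"delta_pos": [20,0,-1.2],"spin": 0},{"jaw": 1,"delta_pos": [27,0,-1.2],"spin": 0},{"jaw": 1,"delta_pos": [34,0,-1.2],"spin": 0},{"jaw": 1,"delta_pos": [40,0,-1.2],"spin": 0},{"jaw": 1,"delta_pos": [42,0,-1.2],"spin": 0}]}}

```text
time_s: 18.3
ee_pos: [494.8, -63.6, 16.8]
ee_rot: [179.9, -0.1, 74.6]
force: [-0.5, -0.2, -2.0]
gripper_width: 17.4
```

```bash
python3 go.py 485 -105 16.8 74.5
cat > look.py <<'E'
import sys
from h import *
k=sys.argv[1]
for n in("top","scene"): 
    im=cams.grab_frame(n); cv2.imwrite(f"pics/{n}{k}.png",im[:,:,::-1])
a=cv2.imread(f"pics/top{k}.png")[130:220,170:290]; b=cv2.imread(f"pics/scene{k}.png")[130:220,230:350]
cv2.imwrite(f"pics/c{k}.png",np.hstack([cv2.resize(a,(400,300)),cv2.resize(b,(400,300))]))
E
python3 look.py 9
```

```text
t 18.3 pos [494.8 -63.6  16.8] rot [ 1.799e+02 -7.000e-02  7.455e+01] F [-0.5 -0.2 -2. ] w 17.4 J6 6.7
delta [-42.5   1.6  -0. ] spin 0.001
```

View pics/c9.png

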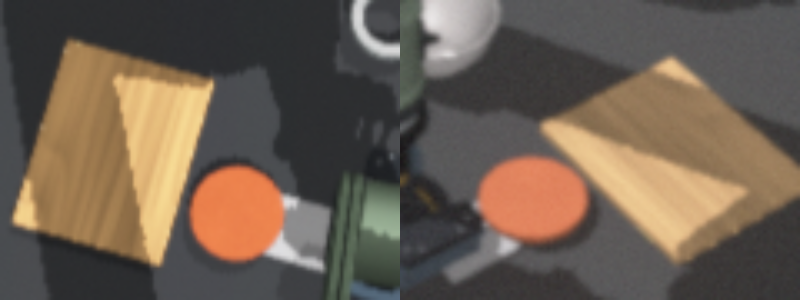

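The blade tip is under the near rim and centred, and the coaster hasn't moved. Pushing on towards the board edge.

Call:
{"api": "apply_moves", "payload": {"plan": [{"jaw": 1,"delta_pos": [3,0,0],"spin": 0},{"jaw": 1,"delta_pos": [6,0,0],"spin": 0},{"jaw": 1,"delta_pos": [9,0,0],"spin": 0},{"jaw": 1,"delta_pos": [12,0,0],"spin": 0},{"jaw": 1,"delta_pos": [15,0,0],"spin": 0},{"jaw": 1,"delta_pos": [18,0,0],"spin": 0},{"jaw": 1,"delta_pos": [20,0,0],"spin": 0},{"jaw": 1,"delta_pos": [22,0,0],"spin": 0}]}}

```text
time_s: 19.4
ee_pos: [500.6, -42.6, 16.8]
ee_rot: [179.9, -0.1, 74.5]
force: [-0.0, -0.6, -2.2]
gripper_width: 18.0
```

```bash
python3 go.py 485 -105 16.8 74.5; python3 look.py 10
```

```text
t 19.4 pos [500.6 -42.6  16.8] rot [ 1.799e+02 -7.000e-02  7.454e+01] F [-0.  -0.6 -2.2] w 18.0 J6 9.2
delta [-64.3   1.6  -0. ] spin 0.001
```

View pics/c10.png

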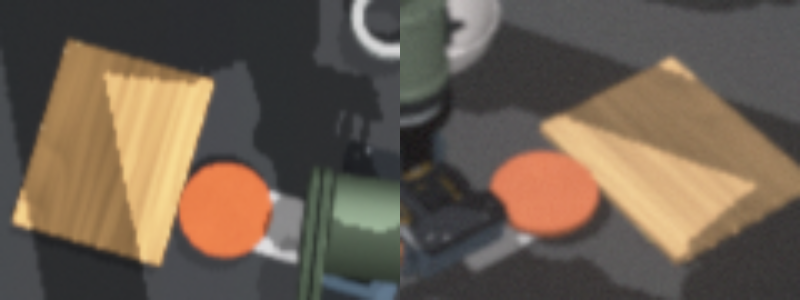

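Call:
{"api": "apply_moves", "payload": {"plan": [{"jaw": 1,"delta_pos": [0.5,0,0],"spin": 0},{"jaw": 1,"delta_pos": [1,0,0],"spin": 0},{"jaw": 1,"delta_pos": [1.5,0,0],"spin": 0},{"jaw": 1,"delta_pos": [2,0,0],"spin": 0},{"jaw": 1,"delta_pos": [2.5,0,0],"spin": 0},{"jaw": 1,"delta_pos": [3,0,0],"spin": 0},{"jaw": 1,"delta_pos": [3.5,0,0],"spin": 0},{"jaw": 1,"delta_pos": [3.5,0,0],"spin": 0}]}}

```text
time_s: 20.5
ee_pos: [501.2, -40.8, 17.1]
ee_rot: [179.9, 0.1, 74.6]
force: [-1.6, -9.6, 1.5]
gripper_width: 17.3
```

```bash
python3 go.py 485 -105 16.8 74.5
```

```text
t 20.5 pos [501.2 -40.8  17.1] rot [1.7989e+02 9.0000e-02 7.4630e+01] F [-1.6 -9.6  1.5] w 17.3 J6 9.6
delta [-66.2   1.4   0.4] spin 0.002
```

The coaster is against the board edge (about 9.7 N push). I back off 9 mm so the tip sits mid-rim, about 83 mm from the far rim, then lift along an arc around the board edge.

Call:
{"api": "apply_moves", "payload": {"plan": [{"jaw": 1,"delta_pos": [-4,0,0],"spin": 0},{"jaw": 1,"delta_pos": [-9,0,0],"spin": 0},{"jaw": 1,"delta_pos": [-9,0,-2],"spin": 0},{"jaw": 1,"delta_pos": [-9,0,-5],"spin": 0},{"jaw": 1,"delta_pos": [-9,0,-9],"spin": 0},{"jaw": 1,"delta_pos": [-8,0,-14],"spin": 0},{"jaw": 1,"delta_pos": [-7,0,-19],"spin": 0},{"jaw": 1,"delta_pos": [-6.7,0,-24],"spin": 0}]}}

```text
time_s: 21.5
ee_pos: [499.5, -47.0, 41.5]
ee_rot: [179.9, 0.1, 74.6]
force: [-0.4, 0.3, -1.5]
gripper_width: 17.5
```

```bash
python3 go.py 501.2 -40.8 17.1 74.6;python3 look.py 11
```

```text
t 21.5 pos [499.5 -47.   41.5] rot [1.7987e+02 8.0000e-02 7.4630e+01] F [-0.4  0.3 -1.5] w 17.5 J6 8.8
delta [ 6.5 -0.1 24.4] spin 0.001
```

View pics/c11.png

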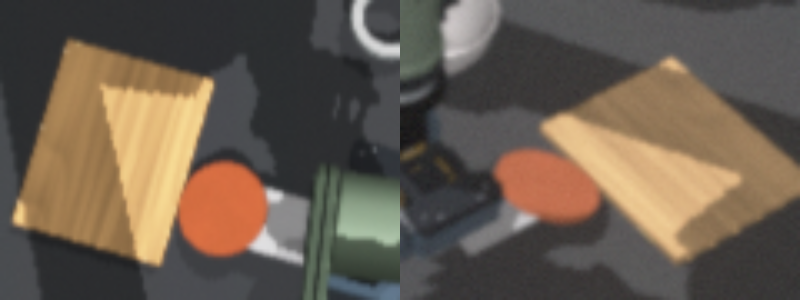

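The coaster is tilting as planned, with its far rim against the board edge. Continuing the arc.

Call:
{"api": "apply_moves", "payload": {"plan": [{"jaw": 1,"delta_pos": [2,0,-6.4],"spin": 0},{"jaw": 1,"delta_pos": [4.6,0,-12.8],"spin": 0},{"jaw": 1,"delta_pos": [8,0,-18.9],"spin": 0},{"jaw": 1,"delta_pos": [11.8,0,-24.7],"spin": 0},{"jaw": 1,"delta_pos": [16.1,0,-30],"spin": 0},{"jaw": 1,"delta_pos": [21,0,-34.9],"spin": 0},{"jaw": 1,"delta_pos": [26.3,0,-39.3],"spin": 0},{"jaw": 1,"delta_pos": [32,0,-43.2],"spin": 0}]}}

```text
time_s: 22.6
ee_pos: [508.3, -15.9, 85.2]
ee_rot: [179.8, 0.1, 74.6]
force: [0.1, -0.3, -1.4]
gripper_width: 17.4
```

```bash
python3 go.py 501.2 -40.8 17.1 74.6;python3 look.py 12
```

```text
t 22.6 pos [508.3 -15.9  85.2] rot [1.7981e+02 7.0000e-02 7.4640e+01] F [ 0.1 -0.3 -1.4] w 17.4 J6 12.4
delta [-25.9  -0.5  68.2] spin 0.001
```

View pics/c12.png

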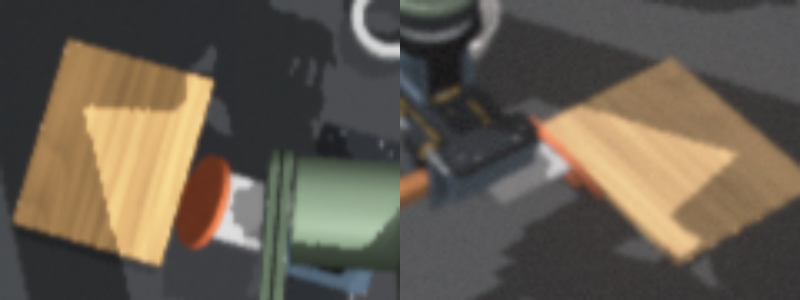

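The disc is at about 60–65°, seen edge-on from above at (205,200). I carry it past vertical.

Call:
{"api": "apply_moves", "payload": {"plan": [{"jaw": 1,"delta_pos": [5.7,0,-2.7],"spin": 0},{"jaw": 1,"delta_pos": [12.2,0,-5.5],"spin": 0},{"jaw": 1,"delta_pos": [18.9,0,-7.7],"spin": 0},{"jaw": 1,"delta_pos": [25.8,0,-9.2],"spin": 0},{"jaw": 1,"delta_pos": [32.9,0,-10.2],"spin": 0},{"jaw": 1,"delta_pos": [40,0,-10.5],"spin": 0},{"jaw": 1,"delta_pos": [44,0,-10.8],"spin": 0},{"jaw": 1,"delta_pos": [47,0,-10.9],"spin": 0}]}}

```text
time_s: 23.7
ee_pos: [521.1, 29.9, 96.2]
ee_rot: [179.8, 0.1, 74.7]
force: [0.6, -0.6, -0.8]
gripper_width: 17.8
```

```bash
python3 go.py 501.2 -40.8 17.1 74.6;python3 look.py 13
```

```text
t 23.7 pos [521.1  29.9  96.2] rot [1.7976e+02 6.0000e-02 7.4690e+01] F [ 0.6 -0.6 -0.8] w 17.8 J6 17.5
delta [-73.4  -0.9  79.2] spin 0.001
```

View pics/c13.png

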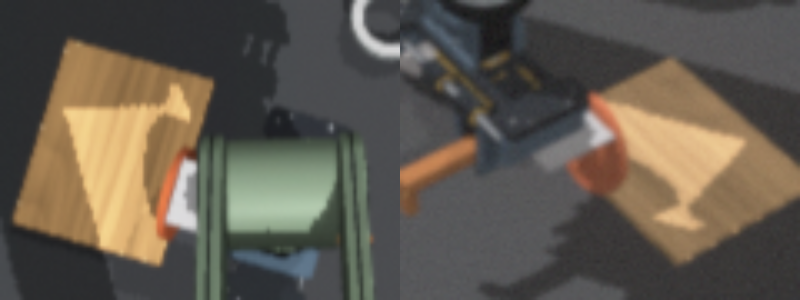

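About vertical now. A gentle push past the tipping point.

Call:
{"api": "apply_moves", "payload": {"plan": [{"jaw": 1,"delta_pos": [3,0,0],"spin": 0},{"jaw": 1,"delta_pos": [6,0,0.5],"spin": 0},{"jaw": 1,"delta_pos": [9,0,0.5],"spin": 0},{"jaw": 1,"delta_pos": [12,0,1],"spin": 0},{"jaw": 1,"delta_pos": [15,0,1.5],"spin": 0},{"jaw": 1,"delta_pos": [18,0,2],"spin": 0},{"jaw": 1,"delta_pos": [20,0,2],"spin": 0},{"jaw": 1,"delta_pos": [20,0,2],"spin": 0}]}}

```text
time_s: 24.8
ee_pos: [526.5, 49.3, 94.2]
ee_rot: [179.8, 0.1, 74.7]
force: [0.2, 0.1, -1.2]
gripper_width: 17.5
```

```bash
python3 go.py 501.2 -40.8 17.1 74.6;python3 look.py 14
```

```text
t 24.8 pos [526.5  49.3  94.2] rot [1.7976e+02 5.0000e-02 7.4700e+01] F [ 0.2  0.1 -1.2] w 17.5 J6 19.6
delta [-93.5  -0.9  77.2] spin 0.002
```

View pics/c14.png

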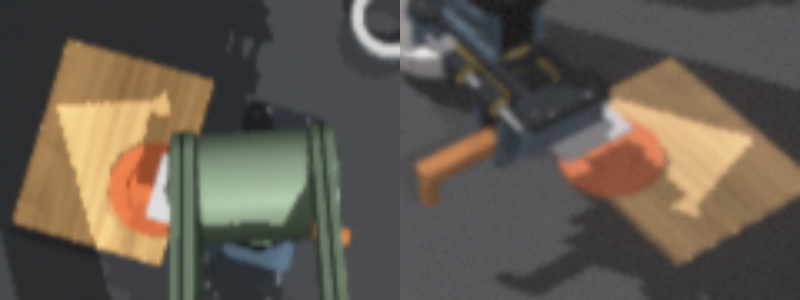

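It has gone over onto the board. I draw the spatula straight back at height and look.

Call:
{"api": "apply_moves", "payload": {"plan": [{"jaw": 1,"delta_pos": [-8,0,-2],"spin": 0},{"jaw": 1,"delta_pos": [-25,0,-4],"spin": 0},{"jaw": 1,"delta_pos": [-45,0,-4],"spin": 0},{"jaw": 1,"delta_pos": [-70,0,-4],"spin": 0},{"jaw": 1,"delta_pos": [-95,0,-4],"spin": 0},{"jaw": 1,"delta_pos": [-120,0,-4],"spin": 0},{"jaw": 1,"delta_pos": [-140,0,-4],"spin": 0},{"jaw": 1,"delta_pos": [-150,0,-4],"spin": 0}]}}

```text
time_s: 25.9
ee_pos: [486.0, -97.3, 98.4]
ee_rot: [179.8, 0.1, 74.6]
force: [0.4, 0.4, -1.6]
gripper_width: 17.7
```

```bash
python3 go.py 501.2 -40.8 17.1 74.6;python3 look.py 15
python3 - <<'E'
from fit import *
M={}
for n in("top","scene"):
    for t in("coaster","board"):
        r=[q for q in spotter.masks_of(n,t)][:1]
        for q in r: print(n,t,q["confidence"],q["region"].sum(),q["extent"]); M[n,t]=q["region"]
co=np.vstack([disc(48,12),disc(48,20),disc(26,28)])
for n in("top","scene"):
    c=b=None
    if (n,"coaster") in M: c,e=fit(co,{n:M[n,"coaster"]},[565,150,0],place=lambda P,x,y,w:P+[x,y,0]); print(n,c,e)
    b,e=fit(box(-80,80,-100,100,0,12),{n:M[n,"board"]},[597,211,1.301]); print(n,b,e)
    if c is not None:
        d=c[:2]-[597.5,210.8] if n=="top" else c[:2]-[595.3,209.8]
        u=np.array([np.cos(1.301),np.sin(1.301)]); print("board frame",d@u,d@[-u[1],u[0]])
E
```

```text
t 25.9 pos [486.  -97.3  98.4] rot [1.7977e+02 6.0000e-02 7.4570e+01] F [ 0.4  0.4 -1.6] w 17.7 J6 2.9
delta [58.6 -0.7 81.2] spin -0.001
top coaster 0.82 584 [203.3, 172.6, 227.0, 200.1]
top board 0.58 2111 [174.0, 143.1, 233.4, 208.4]
scene coaster 0.81 629 [274.6, 164.5, 310.9, 189.8]
scene board 0.9 2110 [273.9, 148.9, 353.7, 212.0]
top [ 5.61333616e+02  1.65747866e+02 -1.41977836e-01] 0.06859025559105436
top [598.15643114 212.37005501   1.29305318] 0.22383431678815224
board frame -53.061994322830735 22.85009547577133
scene [ 5.55977973e+02  1.63980557e+02 -4.05795898e-02] 0.06195965417867433
scene [594.07052125 210.47991353   1.30175573] 0.2290486063119097
board frame -54.64263570976703 25.687069081476114
```

View pics/c15.png

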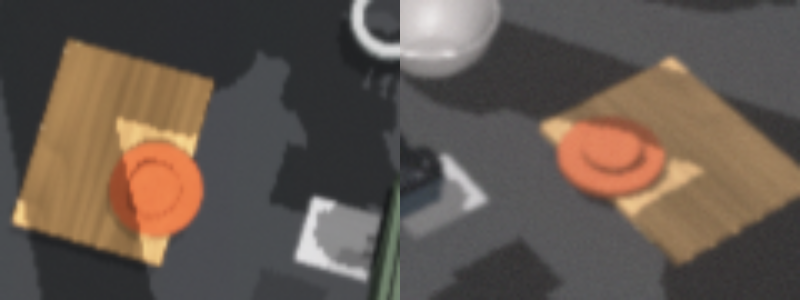

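The coaster lies flat and foot up (smaller disc visible at (155,187)), but it overhangs the front edge by about 22 mm. I nudge it further onto the board with the blade edge at mid-height of the disc. First down, well in front.

Call:
{"api": "apply_moves", "payload": {"plan": [{"jaw": 1,"delta_pos": [0,0,10],"spin": 0},{"jaw": 1,"delta_pos": [5,0,22],"spin": 0},{"jaw": 1,"delta_pos": [15,0,36],"spin": 0},{"jaw": 1,"delta_pos": [25,0,50],"spin": 0},{"jaw": 1,"delta_pos": [35,0,60],"spin": 0},{"jaw": 1,"delta_pos": [45,0,67],"spin": 0},{"jaw": 1,"delta_pos": [55,0,68.3],"spin": 0},{"jaw": 1,"delta_pos": [60,0,68.3],"spin": 0}]}}

```text
time_s: 27.2
ee_pos: [503.4, -36.7, 30.2]
ee_rot: [179.7, 0.0, 74.8]
force: [0.0, -0.2, -1.1]
gripper_width: 17.8
```

```bash
python3 go.py 501.2 -40.8 30.1 74.6;python3 look.py 16
```

```text
t 27.2 pos [503.4 -36.7  30.2] rot [1.7972e+02 4.0000e-02 7.4760e+01] F [ 0.  -0.2 -1.1] w 17.8 J6 9.9
delta [-4.6 -1.1  0.1] spin 0.003
```

View pics/c16.png

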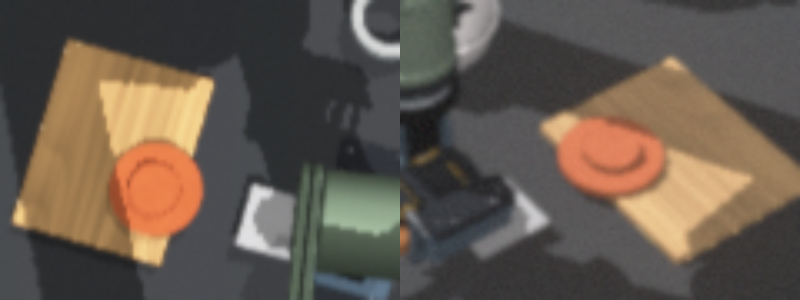

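Call:
{"api": "apply_moves", "payload": {"plan": [{"jaw": 1,"delta_pos": [6,0,0],"spin": 0},{"jaw": 1,"delta_pos": [14,0,0],"spin": 0},{"jaw": 1,"delta_pos": [22,0,0],"spin": 0},{"jaw": 1,"delta_pos": [30,0,0],"spin": 0},{"jaw": 1,"delta_pos": [38,0,0],"spin": 0},{"jaw": 1,"delta_pos": [44,0,0],"spin": 0},{"jaw": 1,"delta_pos": [48,0,0],"spin": 0},{"jaw": 1,"delta_pos": [52,0,0],"spin": 0}]}}

```text
time_s: 28.3
ee_pos: [517.1, 13.3, 30.4]
ee_rot: [179.7, 0.1, 74.8]
force: [-0.2, -0.5, 0.1]
gripper_width: 17.6
```

```bash
python3 go.py 501.2 -40.8 30.1 74.6;python3 look.py 17
```

```text
t 28.3 pos [517.1  13.3  30.4] rot [1.7971e+02 5.0000e-02 7.4770e+01] F [-0.2 -0.5  0.1] w 17.6 J6 15.7
delta [-56.4  -1.1   0.3] spin 0.003
```

View pics/c17.png

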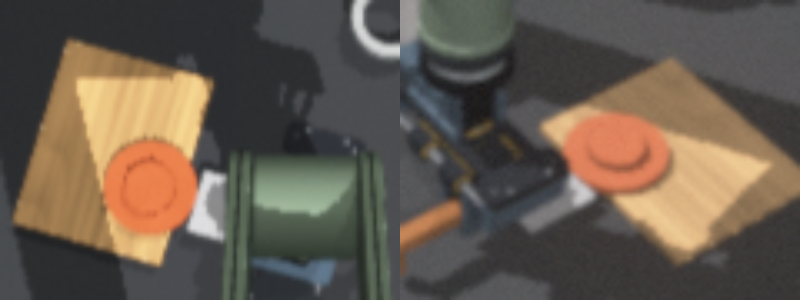

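The blade is on the rim and the coaster is sliding flat. Another 24 mm.

Call:
{"api": "apply_moves", "payload": {"plan": [{"jaw": 1,"delta_pos": [3,0,0],"spin": 0},{"jaw": 1,"delta_pos": [7,0,0],"spin": 0},{"jaw": 1,"delta_pos": [11,0,0],"spin": 0},{"jaw": 1,"delta_pos": [15,0,0],"spin": 0},{"jaw": 1,"delta_pos": [18,0,0],"spin": 0},{"jaw": 1,"delta_pos": [21,0,0],"spin": 0},{"jaw": 1,"delta_pos": [24,0,0],"spin": 0},{"jaw": 1,"delta_pos": [24,0,0],"spin": 0}]}}

```text
time_s: 29.4
ee_pos: [523.7, 37.0, 30.3]
ee_rot: [179.7, 0.0, 74.8]
force: [-0.5, 0.1, -2.3]
gripper_width: 17.8
```

```bash
python3 go.py 501.2 -40.8 30.1 74.6;python3 look.py 18
```

```text
t 29.4 pos [523.7  37.   30.3] rot [1.7969e+02 1.0000e-02 7.4780e+01] F [-0.5  0.1 -2.3] w 17.8 J6 18.2
delta [-81.   -1.3   0.2] spin 0.003
```

View pics/c18.png

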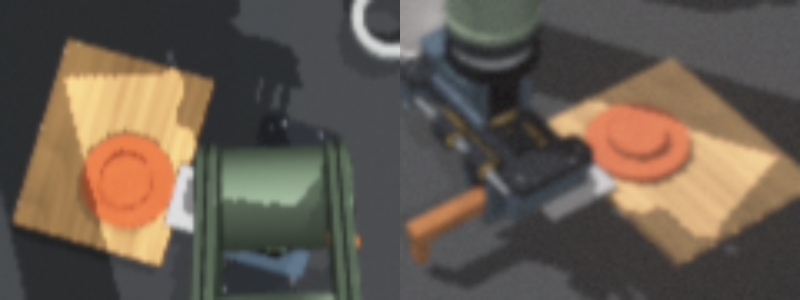

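The coaster is entirely on the board, flat and foot up. I retreat, then lower the spatula onto the open table.

Call:
{"api": "apply_moves", "payload": {"plan": [{"jaw": 1,"delta_pos": [-8,0,0],"spin": 0},{"jaw": 1,"delta_pos": [-28,0,0],"spin": 0},{"jaw": 1,"delta_pos": [-53,0,0],"spin": 0},{"jaw": 1,"delta_pos": [-78,0,0],"spin": 0},{"jaw": 1,"delta_pos": [-103,0,0],"spin": 0},{"jaw": 1,"delta_pos": [-128,0,0],"spin": 0},{"jaw": 1,"delta_pos": [-148,0,4],"spin": 0},{"jaw": 1,"delta_pos": [-155,0,6],"spin": 0}]}}

```text
time_s: 30.5
ee_pos: [482.0, -114.4, 24.3]
ee_rot: [179.7, 0.0, 74.6]
force: [0.3, -0.6, -2.1]
gripper_width: 17.3
```

```bash
python3 go.py 482 -113 15.6 74.8
```

```text
t 30.5 pos [ 482.  -114.4   24.3] rot [1.7972e+02 2.0000e-02 7.4630e+01] F [ 0.3 -0.6 -2.1] w 17.3 J6 0.7
delta [ 1.4 -0.4  8.7] spin -0.003
```

Call:
{"api": "apply_moves", "payload": {"plan": [{"jaw": 1,"delta_pos": [0,0,1.5],"spin": 0},{"jaw": 1,"delta_pos": [0,0,3],"spin": 0},{"jaw": 1,"delta_pos": [0,0,4.5],"spin": 0},{"jaw": 1,"delta_pos": [0,0,6],"spin": 0},{"jaw": 1,"delta_pos": [0,0,7.2],"spin": 0},{"jaw": 1,"delta_pos": [0,0,8.2],"spin": 0},{"jaw": 1,"delta_pos": [0,0,8.5],"spin": 0},{"jaw": 1,"delta_pos": [0,0,8.5],"spin": 0}]}}

```text
time_s: 31.5
ee_pos: [482.0, -114.3, 15.8]
ee_rot: [179.7, 0.0, 74.6]
force: [-0.2, 0.9, -0.3]
gripper_width: 17.4
```

Call:
{"api": "apply_moves", "payload": {"plan": [{"jaw": 0.4,"delta_pos": [0,0,0],"spin": 0},{"jaw": 0.4,"delta_pos": [0,0,0],"spin": 0},{"jaw": 0.4,"delta_pos": [0,0,0],"spin": 0},{"jaw": 0.4,"delta_pos": [0,0,0],"spin": 0},{"jaw": 0.4,"delta_pos": [0,0,-10],"spin": 0},{"jaw": 0.4,"delta_pos": [0,0,-30],"spin": 0},{"jaw": 0.4,"delta_pos": [0,0,-60],"spin": 0},{"jaw": 0.4,"delta_pos": [0,0,-90],"spin": 0}]}}

```text
time_s: 32.5
ee_pos: [481.6, -114.2, 107.3]
ee_rot: [179.7, 0.0, 74.6]
force: [0.5, -0.1, 0.1]
gripper_width: 54.9
```

Call:
{"api": "apply_moves", "payload": {"plan": [{"jaw": 0.4,"delta_pos": [-15,10,-20],"spin": 0},{"jaw": 0.4,"delta_pos": [-40,30,-30],"spin": 0},{"jaw": 0.4,"delta_pos": [-70,0,-40],"spin": 0},{"jaw": 0.4,"delta_pos": [-100,-40,-50],"spin": 0},{"jaw": 0.4,"delta_pos": [-130,-80,-60],"spin": 0},{"jaw": 0.4,"delta_pos": [-160,-110,-60],"spin": 0},{"jaw": 0.4,"delta_pos": [-180,-130,-60],"spin": 0},{"jaw": 0.4,"delta_pos": [-180,-130,-60],"spin": 0}]}}

```text
time_s: 33.5
ee_pos: [307.1, -253.6, 167.4]
ee_rot: [179.6, 0.0, 74.4]
force: [-0.5, 0.8, 0.1]
gripper_width: 54.6
```

```bash
python3 go.py 482 -113 15.6 74.8
python3 - <<'E'
from spf import *
M={}
for n in("top","scene"):
    im=cams.grab_frame(n); cv2.imwrite(f"pics/f_{n}.png",cv2.resize(im[:,:,::-1],(640,480)))
    for t in("coaster","spatula","bowl","tape","stapler"):
        for q in spotter.masks_of(n,t)[:1]: print(n,t,round(q["confidence"],2),q["region"].sum(),np.round(q["extent"],1)); M[n,t]=q["region"]
co=np.vstack([disc(48,12),disc(48,20),disc(26,28)])
u=np.array([np.cos(1.301),np.sin(1.301)])
for n,b in(("top",[597.5,210.8]),("scene",[595.3,209.8])):
    c,e=fit(co,{n:M[n,"coaster"]},[568,190,0],place=lambda P,x,y,w:P+[x,y,0]); d=c[:2]-b; print(n,"coaster",c[:2],e,"board frame",d@u,d@[-u[1],u[0]])
    if(n,"spatula") in M: print("spatula",spfit({n:M[n,"spatula"]},[482,-114,1.301]))
E
```

```text
t 33.5 pos [ 307.1 -253.6  167.4] rot [1.7964e+02 3.0000e-02 7.4440e+01] F [-0.5  0.8  0.1] w 54.6 J6 -25.8
delta [182.5 129.9 152.5] spin -0.006
top coaster 0.92 586 [195.2 170.7 218.9 197.9]
top spatula 0.98 563 [268.5 190.1 320.8 216.6]
top bowl 0.72 1232 [191.2 235.4 233.  271.3]
top tape 0.73 266 [276.5 121.8 301.4 148. ]
top stapler 0.43 168 [376.3 239.6 391.1 254.1]
scene coaster 0.97 556 [285.7 160.8 314.5 185.2]
scene spatula 0.62 806 [182.7 199.5 251.9 236.5]
scene bowl 0.85 1031 [216.  123.8 256.6 154.5]
scene tape 0.73 626 [278.4 247.9 312.4 280. ]
scene stapler 0.65 653 [ 84.6 226.9 107.5 277.7]
top coaster [567.86446009 195.88562207] 0.07179844652459666 board frame -22.273766011963748 24.588274489391956
spatula (array([ 485.2599664 , -111.37010902,    1.29049385]), np.float64(0.10605292507350705))
scene coaster [563.65935011 196.17228085] 0.10193731615782531 board frame -21.56808411902012 26.863789792286667
spatula (array([ 479.58841495, -112.47919678,    1.30115719]), np.float64(0.0870756145029914))
```

View pics/f_top.png

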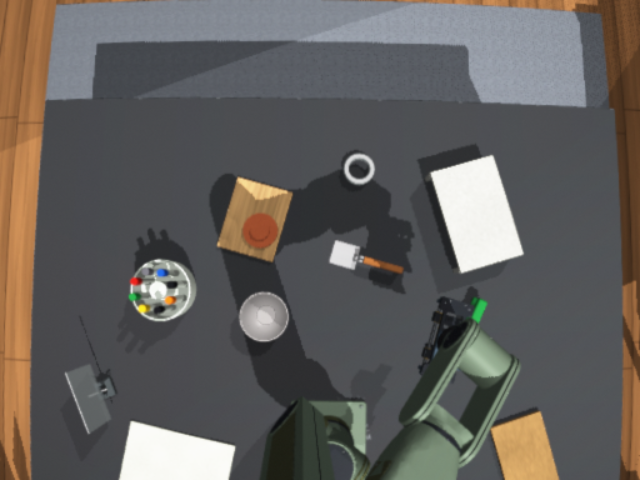

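View pics/f_scene.png

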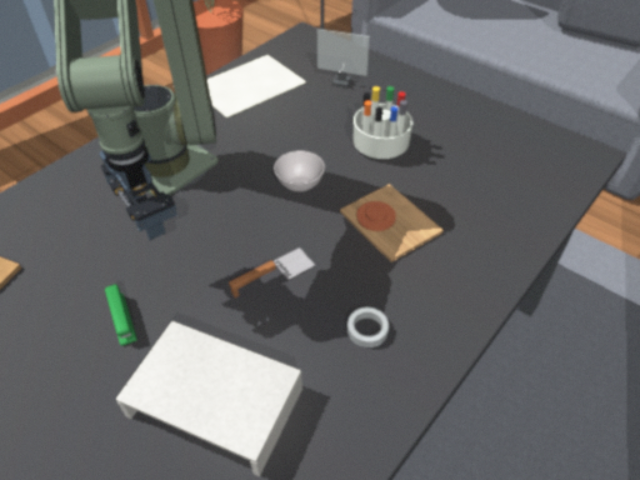

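Both pictures show the coaster flat and foot up inside the board, the spatula flat in the open, and the bystanders where they were. Handing in.

```bash
python3 -c "
from workcell import env
print(env.job_done()); print(env.state()['time_s'])"
```

```text
the job is handed in; nothing more can be done
None
the job is handed in; nothing more can be done
```

The job is done and handed in at about 34 s of the 59 s allowed. Handing in gave no verdict.

**What I did:**
- I pulled the spatula out from under the riser by the rear of its handle, laid it flat on open table and let go, then gripped it again by the front of the handle.
- I slid the blade under the coaster's rim, pushed the coaster against the board edge and tipped it over onto the board.
- It landed foot up but overhung the board's front edge by about 22 mm. I pushed it further on with the blade edge, and the gripper never touched it.
- I laid the spatula flat on the table, let go and moved the arm clear.

**Last checks:**
- **Coaster:** it lies flat with its foot up. Its centre is about 58 mm behind the board's front edge and 25 mm off the middle, so all of it is on the board.
- **Spatula:** it lies flat on the table. Its blade tip is about 150 mm short of the board, so it touches neither the board nor the coaster.
- **Bowl, tape roll and stapler:** they show no visible movement. The arm hides part of the stapler from above, so I judged it from the scene view.
- **Forces:** the largest reading I saw was about 10 N, when the coaster met the board edge.

**Disagreement:** the two cameras differ by about 2 to 6 mm, mostly along x. Positions measured relative to each other agreed to within 2 to 3 mm, except that before the flip the blade-to-coaster sideways offset came out about 6 mm apart. I relied mainly on the top camera there.

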